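Stand the toppled seasonings back on their tray

TASK

The pepper mill and the red-capped spice jar have been knocked over on the worktop. Pick them up and stand both of them upright on the low wooden tray, next to the black-capped spice jar that is standing on it. Leave that jar standing where it is, and do not shove or knock over the bowl, glass and tin around.

Things in the scene. Friction and masses are not known exactly. Their poses are not given: they have to be found in the camera images.
- pepper_mill: pepper mill, round, 177 mm long, 51 mm in diameter: dark peppercorns in a clear lower part (52 wide, up to 112 mm from the underside), neck (46 wide) to 130, black cylindrical head (51 wide) to 177; all rigid. 0.24 kg. Origin: centre of its underside; own z points to the cap. Starts lying on its side on the worktop, cap end towards the robot and its right.
- spice_c: glass spice jar with a red cap, 97 mm tall, nearly round, 46 mm across; cap 45 in diameter from 76 to 97 above the underside; all rigid. 0.11 kg. Origin: centre of its underside; own z points to the cap. Starts lying on its side on the worktop, cap end towards the robot and its right.
- spice_b: slimmer glass spice jar with a black cap, 105 mm tall, 40 mm in diameter; it stands upright somewhere along the tray. Origin: centre of its underside, z up.
- tray: low open tray of light wood, fixed, sizes in mm: 98 x 274 outside, inside 86 (own x) x 262 (own y, the long way), floor 6 thick, walls 6 thick, rim 16 above the worktop; thin wire grips stick out 17 at both short ends, below the rim. Origin: centre of its underside, on the worktop; z up; own x points roughly away from the robot (yaw varies).
- white_bowl: small white bowl, 98 mm in diameter, 61 mm tall, a bystander; origin at the centre of its underside
- small_glass: small drinking glass, 49 mm in diameter, 62 mm tall, a bystander; origin at the centre of its underside
- paste_tin: tin, 57 mm in diameter, 72 mm tall, a bystander; origin at the centre of its underside
Mind the look-alikes: they are no part of the job. Leave any purple look-alike of the spice_c alone.

How it is judged:
At the end, for the whole second after the job is handed in: Pepper mill and red-capped spice jar stand upright, cap up (within 0.12 rad), on the tray floor inside its rim, released and at rest; black-capped jar still upright on the tray within 30 mm of its start; bowl, glass and tin upright within 40 mm of theirs (x of pepper_mill in the frame of tray between -0.045 and 0.045 m and y of pepper_mill in the frame of tray between -0.133 and 0.133 m and z of pepper_mill in the frame of tray between 0 and 0.012 m and angle between each of pepper_mill, spice_c, spice_b's own z axis and vertical below 0.12 rad and linear speed of each of pepper_mill, spice_c, spice_b below 0.02 m/s and angular speed of each of pepper_mill, spice_c, spice_b below 0.4 rad/s and x of spice_c in the frame of tray between -0.045 and 0.045 m and y of spice_c in the frame of tray between -0.133 and 0.133 m and z of spice_c in the frame of tray between 0 and 0.012 m and x of spice_b in the frame of tray between -0.045 and 0.045 m and y of spice_b in the frame of tray between -0.133 and 0.133 m and z of spice_b in the frame of tray between 0 and 0.012 m and distance of spice_b from where it was at the start of the episode below 0.03 m and angle between each of white_bowl, small_glass, paste_tin's own z axis and vertical below 0.15 rad and distance of each of white_bowl, small_glass, paste_tin from where it was at the start of the episode below 0.04 m); the robot touches nothing.
It fails at once if the black-capped jar is tipped over or shoved more than 30 mm (angle between spice_b's own z axis and vertical above 0.4 rad or distance of spice_b from where it was at the start of the episode above 0.03 m).
It fails at once if the bowl, glass or tin is knocked over or shoved more than 40 mm (angle between any of white_bowl, small_glass, paste_tin's own z axis and vertical above 0.5 rad or distance of any of white_bowl, small_glass, paste_tin from where it was at the start of the episode above 0.04 m).
It also fails if it takes over 72 s, if anything falls off the work surface, if the arm or the gripper's body presses on something with over 40 N, if the wrist force passes 120 N, or if a joint passes its speed limit or range.

ROBOT

A 6-joint arm with a two-finger parallel gripper is mounted at the origin on a cart in front of the work surface, level with it; the furniture and walls round the work are solid. World frame = base frame: x ahead of the robot, y to its left, z up, the work surface at z = 0. Lengths are in m, angles in rad, forces in N, time in s.
With the tool pointing down it reaches from about 0.225 to 0.875 m from the base axis. Payload 3.4 kg.
Tool frame: the origin (TCP) lies on the mounting face of the last link; the fingertips stand 173 mm ahead of it and the grasp point (between the pads) lies 155 mm ahead of it; z points along the fingers, y is the line along which they close (so a half turn about z gives the same grasp; the last joint's range is limited). The gripper opens to 85 mm and grips with 20 to 120 N. Pads are 22 mm wide; open, the fingers measure 114 mm over their backs; the gripper's body (76 mm by 85 mm) begins 54 mm behind the grasp point. The pads swing forward as they close: fully open they stand 13 mm farther back than shut.
Start: joints at [-1.273, 0.276, 1.505, -0, 1.361, -0.121], TCP at [0.234, -0.525, 0.405] pointing down, gripper open.
Joint ranges: [-2.89, 2.89], [-0.75, 2.08], [0.22, 2.7], [-1.18, 4.32], [0.11, 2.71], [-2.7, 2.7]. Speed limits (rad/s): [2.57, 2.57, 3.14, 3.14, 3.14, 3.14].

INTERFACE

Orientations are given as a unit quaternion [w, x, y, z].
In Python, from rig import manip gives the robot as it stands.
- The arm moves only by the tool carry_out, never from a script. Its arguments are lists of equal length, an entry for each row: "linear": the shift along the world's x, y, z each as a share of 500 mm, from -1 to 1, a list of three; "angular": the turn, a rotation vector about the world's x, y, z each as a share of 0.08 rad, from -1 to 1, a list of three; "hand": the opening, from 0 (shut) to 1 (fully open). In form: {"linear": [[x, y, z], ...], "angular": [[rx, ry, rz], ...], "hand": [hand, ...]}. A call has 1 to 8 rows; each row shifts and turns the commanded pose from where the row before left it; what a row does not reach is not made up. A row lasts 1/12 s, in which the tool goes at most 41.7 mm and 7.16 degrees, less where a joint would pass 70% of its speed; a pose out of reach is approached as far as the arm can. A call with a number of a shift or a turn outside -1 to 1 is refused whole. A call with a gripper value outside its range is refused whole. The fingers move at their own pace and stop on an object; "force" is the grip in N (left out, the last holds). Time passes only in rows, so rows that do not move let the fingers close. It gives the time, the measured TCP pose, the force, the opening and the grip force at its end, in the units of the state.
- manip.get_state(): the state, without advancing time (a new reading comes with each control period).
- manip.get_image(name): name is "scene" or "top" or "wrist"; returns the picture (384x512x3 uint8, red, green, blue); there is no depth.
- manip.camera_params(name): a dict with "fx", "fy", "cx", "cy" (pixels), "k1" (the pictures are not rectified: a ray, as slopes to the right and down, at radius r is drawn at 1 + k1 r^2 times it, then the intrinsics apply), "view" (4x4, takes a point from world to camera coordinates); the wrist camera has in their place "hand_eye" (4x4, takes a point from camera to tool coordinates, whose origin is the TCP and whose axes are the flange's). Camera axes: x right, y down, z forward; pixel columns grow to the right and rows downward; lengths in m; the calibration is good to about 2 mm. A picture is of the moment at which its call begins: read the wrist's pose just before it. camera_params takes no time and is no camera call.
- manip.sign_off(): hands the job in; it is judged then, once.
The state is a dict: "clock": time; "qpos": joint angles; "qd": joint speeds; "effort": joint torques, N m; "position": TCP position; "ee_rot": TCP orientation; "contact_force": force on the tool from outside, world axes, zero at the start; "moment": the same for the moment, N m; "width": finger opening in m; "gripper_force": force on a finger pad.
Only numpy, scipy, OpenCV 4.12 (cv2) and the standard library are available. Lean on these libraries where they do the work, as an engineer would, in place of code of your own. Each camera call takes 0.05 s, during which the arm holds its last target. There are 200 camera calls.

## Working session

There is one attempt and no reset: what is moved stays moved. The work goes in short steps, Python scripts to look and compute and a tool call to move; the robot and the scene stay as the last step left them, time stands still between calls to the robot, and variables do not carry over. Pictures are saved under pics/ and viewed, at most 10 in all, crops included, and the job is handed in when it is done.

Besides the shell and the picture viewer there is one more tool, called by a JSON object that holds its "op" and its "data". carry_out: Moves the arm, as the interface text tells. Its arguments: {"type":"object","properties":{"linear":{"type":"array"},"angular":{"type":"array"},"hand":{"type":"array"},"force":{"type":"number"}},"required":["linear","angular","hand"]}

```bash
mkdir -p pics; ls; python3 - <<'E'
from rig import manip
import cv2,numpy as np
np.set_printoptions(precision=4,suppress=True)
a=manip.get_image("scene");b=manip.get_image("top")
cv2.imwrite("pics/scene.png",a[:,:,::-1]);cv2.imwrite("pics/top.png",b[:,:,::-1])
cv2.imwrite("pics/both.png",cv2.resize(np.vstack([a,b])[:,:,::-1],None,fx=.78,fy=.78))
for n in("scene","top","wrist"):print(n,manip.camera_params(n))
print(manip.get_state())
E
```

```text
pics
scene {'fx': 390.03584229640893, 'fy': 390.03584229640893, 'cx': 262.67802795657883, 'cy': 194.56692052283188, 'k1': -0.03361574254178424, 'view': array([[ 0.6303, -0.7762, -0.0109, -0.3668],
       [-0.4185, -0.328 , -0.8469,  0.2399],
       [ 0.6539,  0.5384, -0.5316,  1.0748],
       [ 0.    ,  0.    ,  0.    ,  1.    ]])}
top {'fx': 401.17421287268667, 'fy': 401.17421287268667, 'cx': 256.0653133435942, 'cy': 189.74863059164932, 'k1': 0.031113820351130212, 'view': array([[ 0.023 , -0.9997,  0.0032, -0.0533],
       [-0.9905, -0.0232, -0.1354,  0.5237],
       [ 0.1354, -0.0001, -0.9908,  1.0727],
       [ 0.    ,  0.    ,  0.    ,  1.    ]])}
wrist {'fx': 273.32480342847, 'fy': 273.32480342847, 'cx': 255.78220331468998, 'cy': 194.56076689378912, 'k1': -0.025635566600568243, 'hand_eye': array([[ 0.0002, -0.9508, -0.3099,  0.0793],
       [ 1.    , -0.0001,  0.0011, -0.0011],
       [-0.001 , -0.3099,  0.9508,  0.0324],
       [ 0.    ,  0.    ,  0.    ,  1.    ]])}
{'clock': 0.1, 'qpos': array([-1.273 ,  0.2765,  1.506 ,  0.    ,  1.3607, -0.121 ]), 'qd': array([-0.0007, -0.001 , -0.0028,  0.0004, -0.0002,  0.0017]), 'effort': array([  0.0008, -41.77  , -24.6406,  -0.0001,   0.006 ,  -0.    ]), 'position': array([ 0.2338, -0.5251,  0.4039]), 'ee_rot': array([-0.0008,  0.9782,  0.2079, -0.0001]), 'contact_force': array([-0.5137, -0.7194, -0.0856]), 'moment': array([0.0394, 0.0541, 0.0258]), 'gripper_force': 0.0, 'width': 0.08567573953321324}
```

View pics/top.png

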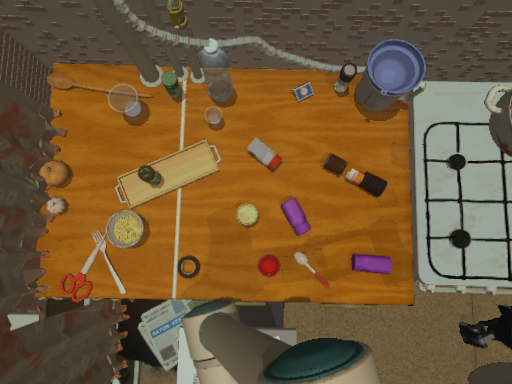

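View pics/scene.png

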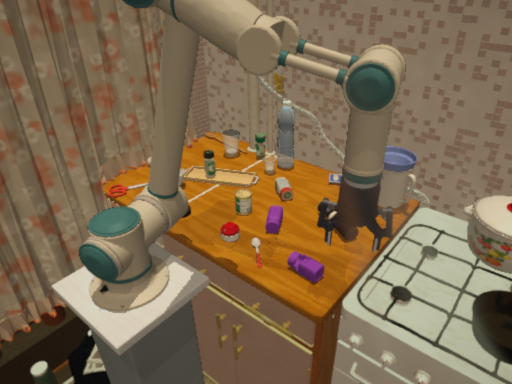

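Top view: the tray is around (170,175) with the black-capped jar at (150,175), the tin at (247,215), the glass at (213,116) and the bowl at (125,230).

Candidates:
- **spice_c:** the red-capped jar at (264,153), purple look-alikes at (296,216) and (371,264), and a red lid at (269,265). The first fits: clear glass with a red cap, and the cap end points to the robot's right.
- **mill:** the dark two-part body at (355,175).

I'll confirm both in an enlarged crop next to the wrist view.

```bash
cat > h.py <<'E'
import numpy as np,cv2
from scipy.spatial.transform import Rotation as R
from rig import manip
np.set_printoptions(precision=4,suppress=True)
def T_cam(name,st=None):
    "camera->world 4x4"
    p=manip.camera_params(name)
    if name!="wrist": return np.linalg.inv(p["view"])
    T=np.eye(4);T[:3,:3]=R.from_quat(st["ee_rot"],scalar_first=True).as_matrix();T[:3,3]=st["position"]
    return T@p["hand_eye"]
def rays(name,uv,T):
    p=manip.camera_params(name);uv=np.atleast_2d(np.float64(uv))
    K=np.array([[p["fx"],0,p["cx"]],[0,p["fy"],p["cy"]],[0,0,1]])
    n=cv2.undistortPoints(uv.reshape(-1,1,2),K,np.array([p["k1"],0,0,0]))[:,0]
    return T[:3,3],np.c_[n,np.ones(len(n))]@T[:3,:3].T
def plane(name,uv,z,T=None):
    o,d=rays(name,uv,T_cam(name) if T is None else T)
    return o+d*((z-o[2])/d[:,2])[:,None]
def tri(obs):
    A=np.zeros((3,3));b=np.zeros(3)
    for o,d in obs:
        d=d/np.linalg.norm(d);M=np.eye(3)-np.outer(d,d);A+=M;b+=M@o
    x=np.linalg.solve(A,b);return x,[np.linalg.norm(np.cross(x-o,d/np.linalg.norm(d))) for o,d in obs]
E
python3 - <<'E'
from h import *
st=manip.get_state();w=manip.get_image("wrist");cv2.imwrite("pics/w0.png",w[:,:,::-1])
np.save("w0.npy",np.r_[st["position"],st["ee_rot"]])
t=cv2.imread("pics/top.png")[120:205,225:400];t=cv2.resize(t,(512,249),interpolation=cv2.INTER_CUBIC)
cv2.imwrite("pics/v1.png",np.vstack([t,cv2.resize(w[:,:,::-1],(448,336)).copy() if 0 else cv2.copyMakeBorder(cv2.resize(w[:,:,::-1],(448,336)),0,0,0,64,0)]))
for n,uv in dict(mill_base=(325,160),mill_cap=(385,188),c_base=(250,143),c_cap=(281,165)).items():print(n,plane("top",uv,.025))
E
```

```text
mill_base [[ 0.6153 -0.2333  0.025 ]]
mill_cap [[ 0.5396 -0.4001  0.025 ]]
c_base [[ 0.6595 -0.0209  0.025 ]]
c_cap [[ 0.5981 -0.1097  0.025 ]]
```

View pics/v1.png

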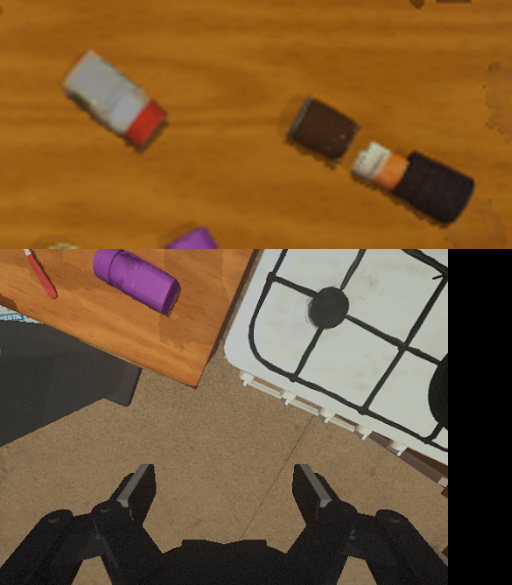

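The crop confirms both: a white-grey jar with a red cap, and the mill with peppercorns, a clear middle and a black head. Moving over the mill.

{"op": "carry_out", "data": {"linear": [[0.058, 0.034, -0.008], [0.058, 0.034, -0.008], [0.058, 0.034, -0.008], [0.058, 0.034, -0.008], [0.058, 0.034, -0.008], [0.058, 0.034, -0.008]], "angular": [[0, 0, 0.75], [0, 0, 0.75], [0, 0, 0.75], [0, 0, 0.75], [0, 0, 0.75], [0, 0, 0.75]], "hand": [1, 1, 1, 1, 1, 1], "force": 60}}

```text
clock: 0.65
position: [0.409, -0.4223, 0.3803]
ee_rot: [-0.0, 0.925, 0.381, -0.0]
contact_force: [-0.1, -1.1, -0.7]
width: 0.0852
gripper_force: 0.0
```

{"op": "carry_out", "data": {"linear": [[0.058, 0.034, -0.008], [0.058, 0.034, -0.008], [0.058, 0.034, -0.008], [0.058, 0.034, -0.008], [0.058, 0.034, -0.008], [0.058, 0.034, -0.008], [0, 0, 0]], "angular": [[0, 0, 0.75], [0, 0, 0.75], [0, 0, 0.75], [0, 0, 0.75], [0, 0, 0.75], [0, 0, 0.75], [0, 0, 0]], "hand": [1, 1, 1, 1, 1, 1, 1]}}

```text
clock: 1.23
position: [0.5862, -0.3178, 0.3549]
ee_rot: [-0.001, 0.841, 0.542, 0.002]
contact_force: [0.3, -0.4, -0.2]
width: 0.0852
gripper_force: 0.0
```

```bash
cat >> h.py <<'E'
def snap(tag):
    st=manip.get_state();w=manip.get_image("wrist");cv2.imwrite(f"pics/{tag}.png",w[:,:,::-1])
    np.savez(f"{tag}.npz",q=st["qpos"],position=st["position"],ee_rot=st["ee_rot"])
    print(tag,st["clock"],st["qpos"],st["position"],st["ee_rot"],st["width"],st["contact_force"]);return st,w
E
python3 - <<'E'
from h import *
snap("w1")
s=manip.get_image("scene");cv2.imwrite("pics/scene1.png",s[:,:,::-1])
w=cv2.imread("pics/w1.png")
cv2.imwrite("pics/v2.png",np.vstack([cv2.resize(w,(400,300)),cv2.resize(s[120:300,150:390,::-1],(400,300))]))
E
```

```text
w1 1.2333 [-0.6022  0.4413  1.3729  0.0042  1.3274 -0.1775] [ 0.5862 -0.3178  0.3549] [-0.0008  0.8405  0.5418  0.0019] 0.0851731535833929 [ 0.2765 -0.4366 -0.1907]
```

View pics/v2.png

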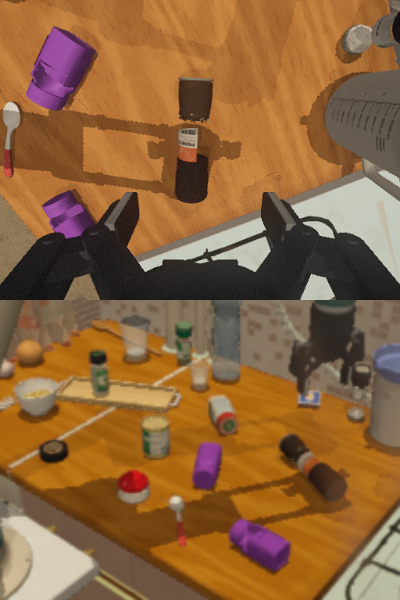

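The wrist view has the mill clear, with its base near (251,100) and cap near (243,258) at full scale. In the scene view the mill, red jar and tray are all unobstructed now.

```bash
cat > m.py <<'E'
from h import *
def blobs(img,fn,roi,k=3,minA=25):
    x0,y0,x1,y1=roi;m=np.zeros(img.shape[:2],np.uint8)
    hsv=cv2.cvtColor(img,cv2.COLOR_BGR2HSV).astype(int)
    m[y0:y1,x0:x1]=fn(hsv)[y0:y1,x0:x1]*255
    m=cv2.morphologyEx(m,cv2.MORPH_OPEN,np.ones((k,k),np.uint8))
    cs=cv2.findContours(m,cv2.RETR_EXTERNAL,cv2.CHAIN_APPROX_NONE)[0]
    out=[]
    for c in sorted(cs,key=cv2.contourArea)[::-1]:
        if cv2.contourArea(c)<minA:continue
        M=cv2.moments(c);out.append((M["m10"]/M["m00"],M["m01"]/M["m00"],cv2.contourArea(c),cv2.minAreaRect(c)))
    return out
dark=lambda h:(h[...,2]<85)
red=lambda h:((h[...,0]<6)|(h[...,0]>172))&(h[...,1]>150)&(h[...,2]>80)
pale=lambda h:(h[...,1]<90)&(h[...,2]>60)
E
python3 - <<'E'
from m import *
t=cv2.imread("pics/top.png");w=cv2.imread("pics/w1.png");s=cv2.imread("pics/scene1.png")
P=lambda n,l:[print(n,np.round(b[:3],1),np.round(np.r_[b[3][0],b[3][1],b[3][2]],1)) for b in l[:4]]
P("mill top",blobs(t,dark,(318,145,392,202)))
P("mill w",blobs(w,dark,(205,85,290,265)))
P("mill s",blobs(s,dark,(310,190,365,250)))
P("c red t",blobs(t,red,(240,130,290,175),2,10));P("c pale t",blobs(t,pale,(240,130,290,175)))
P("c red s",blobs(s,red,(265,185,300,225),2,10));P("c pale s",blobs(s,pale,(265,185,300,225),2))
hs=cv2.cvtColor(t,cv2.COLOR_BGR2HSV)
print(hs[185,130:215:8],hs[150:158:4,190], hs[205,200])
cv2.imwrite("pics/v3.png",np.vstack([cv2.resize(t[130:215,105:235],(650,300),interpolation=cv2.INTER_CUBIC),cv2.resize(s[150:210,165:295],(650,300),interpolation=cv2.INTER_CUBIC)]))
E
```

```text
mill top [372.9 184.4 390.5] [372.5 184.5  24.6  18.3  26.6]
mill top [334.7 164.2 281. ] [334.8 164.4  19.7  16.1  26.6]
mill w [ 245.3  230.3 2107.5] [244.5 228.   62.   41.   90. ]
mill w [ 249.4  127.2 1915. ] [250.  128.5  51.   42.   90. ]
mill s [343.9 228.2 246.5] [345.  228.5  21.9  14.8  45. ]
mill s [325.  208.3 155. ] [325.3 208.6  15.7  13.4  63.4]
c red t [275.1 162.6  67.5] [275.2 162.6   6.7  13.3  38.7]
c pale t [261.1 151.1 355. ] [260.7 151.2  26.1  16.2  38.7]
c red s [285.1 190.3  11. ] [285.4 190.2   2.4   7.6  68.2]
c pale s [281.9 187.8  29.5] [284. 189.   6.  12.  90.]
[[ 19 130 178]
 [ 20 123 178]
 [ 22 119 178]
 [ 18 115 111]
 [ 18 138 135]
 [ 24 112 178]
 [ 19 132 170]
 [ 16 177 104]
 [ 16 216 155]
 [ 16 216 150]
 [ 16 216 152]] [[ 19 134 175]
 [ 20 127 179]] [ 16 221 150]
```

View pics/v3.png

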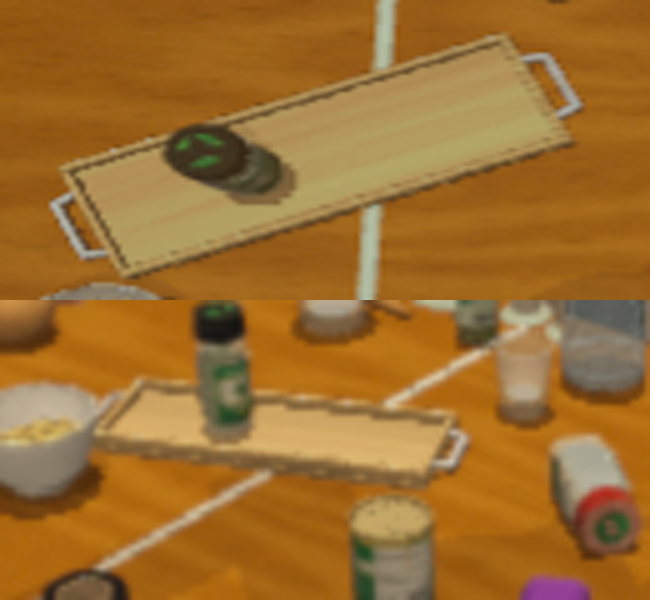

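The crop shows the tray corners in the top view at about (117,178), (206,140), (220,170) and (130,208), with the base of jar b at about (157,181). In the scene view the tray corners are (193,166), (257,172) and (250,187), the jar-b base is (211,176), and the red cap face is (287,195). The free space on the tray is the right-hand part.

```bash
python3 - <<'E'
from m import *
Tt=T_cam("top");Ts=T_cam("scene");f=np.load("w1.npz");Tw=T_cam("wrist",f)
r=lambda n,uv,T:(lambda o,d:(o,d[0]))(*rays(n,uv,T))
X=[]
for nm,a,b,c in(("head",(372.7,184.4),(245,229.5),(344.3,228.3)),("pepper",(334.7,164.3),(249.7,127.8),(325.1,208.4))):
    print(nm,tri([r("top",a,Tt),r("wrist",b,Tw)]),tri([r("top",a,Tt),r("wrist",b,Tw),r("scene",c,Ts)])[0])
    for z in(.0255,):print(plane("top",a,z),plane("wrist",b,z,Tw))
print("cap c",tri([r("top",(275.2,162.6),Tt),r("scene",(285.8,193),Ts)]),plane("top",(275.2,162.6),.023))
print("body c",plane("top",[(261,151.2),(264.3,153.6)],.023))
cor=np.array([(117.4,177.6),(205.6,140.5),(219.6,170.2),(130.4,207.9)])
for uvt,uvs in((cor[0],(193,166)),(cor[1],(256.6,172.4)),(cor[2],(250,186.6))):print("tray",tri([r("top",uvt,Tt),r("scene",uvs,Ts)]))
c=plane("top",cor,.016);print(c,c.mean(0));d=c[1]-c[0]+c[2]-c[3];print("yaw of tray y axis",np.arctan2(-d[1],-d[0]),np.linalg.norm(d)/2)
print("b base",plane("top",(157.4,181),.01),plane("scene",(210.6,176.5),.006), "b cap", plane("top",(147,171.5),.105))
print("tin,glass,bowl",plane("top",[(247,215),(213,113),(125,229)],.065))
E
```

```text
head (array([ 0.5491, -0.3667,  0.0241]), [np.float64(0.0002508227184840828), np.float64(0.0002508227184842009)]) [ 0.5482 -0.3633  0.0285]
[[ 0.5488 -0.366   0.0255]] [[ 0.5495 -0.3664  0.0255]]
pepper (array([ 0.6041, -0.2613,  0.0222]), [np.float64(0.00022640688054823265), np.float64(0.0002264068805482708)]) [ 0.6026 -0.2588  0.0305]
[[ 0.6035 -0.2605  0.0255]] [[ 0.6041 -0.2613  0.0255]]
cap c (array([ 0.6031, -0.0921,  0.0279]), [np.float64(0.0013345136461217072), np.float64(0.001334513646121587)]) [[ 0.605  -0.0933  0.023 ]]
body c [[ 0.637  -0.0526  0.023 ]
 [ 0.6302 -0.0621  0.023 ]]
tray (array([0.5532, 0.3495, 0.0146]), [np.float64(0.00028907072475789004), np.float64(0.0002890707247578045)])
tray (array([0.6676, 0.1041, 0.0173]), [np.float64(0.0026934850513406485), np.float64(0.0026934850513407973)])
tray (array([0.583 , 0.0638, 0.0063]), [np.float64(0.0005246263372696938), np.float64(0.000524626337269549)])
[[0.5528 0.3492 0.016 ]
 [0.666  0.1062 0.016 ]
 [0.5809 0.0633 0.016 ]
 [0.4683 0.3074 0.016 ]] [0.567  0.2065 0.016 ]
yaw of tray y axis 2.0048355474763344 0.26847048366851456
b base [[0.5467 0.2384 0.01  ]] [[0.5462 0.2391 0.006 ]] b cap [[0.5565 0.243  0.105 ]]
tin,glass,bowl [[ 0.4523 -0.0186  0.065 ]
 [ 0.7314  0.0824  0.065 ]
 [ 0.4081  0.3026  0.065 ]]
```

{"op": "carry_out", "data": {"linear": [[-0.0204, -0.0313, -0.0337], [-0.0204, -0.0313, -0.0337], [-0.0204, -0.0313, -0.0337], [-0.0204, -0.0313, -0.0337], [-0.0204, -0.0313, -0.0337], [-0.0204, -0.0313, -0.0337], [0, 0, 0]], "angular": [[0, 0, -0.675], [0.806, -0.42, 0], [0.806, -0.42, 0], [0.806, -0.42, 0], [0.806, -0.42, 0], [0.806, -0.42, 0], [0.806, -0.42, 0]], "hand": [1, 1, 1, 1, 1, 1, 1]}}

```text
clock: 1.92
position: [0.5166, -0.4184, 0.2522]
ee_rot: [-0.115, 0.838, 0.501, 0.184]
contact_force: [-0.6, 1.1, 0.2]
width: 0.0853
gripper_force: 0.0
```

```bash
cat > k.py <<'E'
from h import *
from scipy.optimize import least_squares
LO=np.array([-2.89,-.75,.22,-1.18,.11,-2.7]);HI=np.array([2.89,2.08,2.7,4.32,2.71,2.7])
def fk(q,p,s4=1):
    L2,L3,d1,d6=p
    R1=R.from_euler("z",q[0]);R2=R1*R.from_euler("y",q[1]);R3=R2*R.from_euler("y",q[2])
    R6=R3*R.from_euler("z",s4*q[3])*R.from_euler("y",q[4])*R.from_euler("z",q[5]+np.pi/2)
    return np.array([0,0,d1])+R2.apply([0,0,L2])+R3.apply([0,0,L3])+R6.apply([0,0,d6]),R6
E
python3 - <<'E'
from k import *
snap("w2")
D=[np.load(f"w{i}.npz") for i in(1,2)]
S=[(np.array([-1.273,.2765,1.506,0,1.3607,-.121]),np.array([.2338,-.5251,.4039]),np.array([-.0008,.9782,.2079,-.0001]))]+[(d["q"],d["position"],d["ee_rot"]) for d in D]
for s4 in(1,-1):
    def f(p):
        e=[]
        for q,x,r in S:
            X,Q=fk(q,p,s4);e+=list(X-x)+list(.3*(Q.inv()*R.from_quat(r,scalar_first=True)).as_rotvec())
        return e
    o=least_squares(f,[.6,.4,.2,.1]);print(s4,o.x,np.abs(o.fun).max(),np.array(o.fun).reshape(-1,6))
E
```

```text
w2 1.9167 [-0.898   0.5604  1.4816  0.4113  1.3124 -0.5555] [ 0.5166 -0.4184  0.2522] [-0.1149  0.8375  0.5014  0.1843] 0.08530772657478733 [-0.6411  1.0542  0.225 ]
1 [0.6729 0.3944 0.1989 0.3629] 0.06693181477472693 [[-0.0669 -0.0186 -0.0034  0.     -0.     -0.    ]
 [-0.0331 -0.0606 -0.0056  0.      0.     -0.    ]
 [-0.0045  0.0008  0.009   0.      0.     -0.    ]]
-1 [ 0.2862  0.5167 -0.0843 -0.3287] 0.20268883354707481 [[-0.0625 -0.033   0.0072  0.     -0.     -0.    ]
 [-0.0714 -0.0344  0.0237 -0.0004  0.0024  0.0006]
 [ 0.0002 -0.0263 -0.0309 -0.1258  0.2027  0.0631]]
```

```bash
cat > k.py <<'E'
from h import *
from scipy.optimize import least_squares
LO=np.array([-2.89,-.75,.22,-1.18,.11,-2.7]);HI=np.array([2.89,2.08,2.7,4.32,2.71,2.7])
def fk(q,p):
    L2,L3,d1,d6,oy,a1=p
    R1=R.from_euler("z",q[0]);R2=R1*R.from_euler("y",q[1]);R3=R2*R.from_euler("y",q[2])
    R6=R3*R.from_euler("z",q[3])*R.from_euler("y",q[4])*R.from_euler("z",q[5]+np.pi/2)
    return R1.apply([a1,oy,d1])+R2.apply([0,0,L2])+R3.apply([0,0,L3])+R6.apply([0,0,d6]),R6
E
python3 - <<'E'
from k import *
D=[np.load(f"w{i}.npz") for i in(1,2)]
S=[(np.array([-1.273,.2765,1.506,0,1.3607,-.121]),np.array([.2338,-.5251,.4039]))]+[(d["q"],d["position"]) for d in D]
f=lambda p:np.concatenate([fk(q,p)[0]-x for q,x in S])
for z in(0,1):
    o=least_squares(lambda p:f(np.r_[p[:5],p[5]*z]),[.6,.4,.2,.1,.07,0]);print(o.x,np.array(o.fun).reshape(-1,3))
E
```

```text
[0.5796 0.4239 0.1305 0.196  0.0688 0.    ] [[-0.0001 -0.0019 -0.0009]
 [-0.0037  0.0018  0.0015]
 [ 0.0025 -0.0011 -0.0006]]
[ 0.5803  0.4258  0.1306  0.1962  0.0688 -0.0021] [[-0.0002 -0.0018 -0.0007]
 [-0.0037  0.0018  0.0016]
 [ 0.0025 -0.001  -0.0009]]
```

```bash
cat >> k.py <<'E'
P=[.5796,.4239,.1305,.196,.0688,0]
def tool(phi,beta,th):
    h=np.array([np.cos(phi),np.sin(phi),0]);t=th-beta
    z=-np.cos(t)*np.array([0,0,1])-np.sin(t)*h;y=np.array([-h[1],h[0],0]);return R.from_matrix(np.c_[np.cross(y,z),y,z])
def ik(x,Q,q0):
    def f(q):
        X,A=fk(q,P);return np.r_[X-x,.3*(A.inv()*Q).as_rotvec()]
    o=least_squares(f,np.clip(q0,LO+1e-3,HI-1e-3),bounds=(LO,HI));return o.x,np.abs(o.fun).max()
def path(keys,q,n=10,th=0):
    "keys: list of (G,phi,beta); returns q list, max err, min margin"
    out=[];E=[];
    for k0,k1 in zip(keys[:-1],keys[1:]):
        for s in np.linspace(0,1,n+1)[1:]:
            G=(1-s)*np.array(k0[0])+s*np.array(k1[0]);Q=tool((1-s)*k0[1]+s*k1[1],(1-s)*k0[2]+s*k1[2],th)
            q,e=ik(G-.155*Q.apply([0,0,1]),Q,q);out.append(q);E.append(e)
    out=np.array(out);return out,np.array(E),np.minimum(out-LO,HI-out).min(0)
E
cat > plan.py <<'E'
from k import *
import sys
q0=np.load("w2.npz")["q"];d=np.pi/2;r=np.radians
def run(name,G0,phi0,ths,G1):
    up0=(*G0[:2],.25);mid=(.5,.0,.30);up1=(*G1[:2],.25);res=[]
    for th in ths:
      for ps in(60,80,100,120,-240,-260,-280,-300,-80,-60,-30,0,30):
        f=r(ps)
        for nm,keys in(("both",[(G0,phi0,0),(up0,phi0,0),(up1,f,d),(G1,f,d)]),("pitch1",[(G0,phi0,0),(up0,phi0,0),(mid,phi0,d),(up1,f,d),(G1,f,d)]),("yaw1",[(G0,phi0,0),(up0,phi0,0),(mid,f,0),(up1,f,d),(G1,f,d)])):
            q,e=ik(np.array(G0)-.155*tool(phi0,0,r(th)).apply([0,0,1]),tool(phi0,0,r(th)),q0)
            o,E,m=path(keys,q,5,r(th));res.append((max(e,E.max()),E[-1],nm,th,ps,o[-1],m))
    res.sort(key=lambda t:t[0])
    for t in res[:8]:print(name,np.round(t[:2],4),t[2:5],np.round(t[5],2),np.round(t[6],2))
run("mill",(.5746,-.317,.025),r(-117.5),(10,25),(.607,.12,.107))
run("c",(.6285,-.063,.023),r(-128.2),(15,30,45),(.5796,.179,.056))
E
time python3 plan.py
```

```text
mill [0. 0.] ('both', 25, -240) [-0.29  0.86  1.35  0.71  1.85  2.18] [2.06 1.07 0.75 1.08 0.54 0.34]
mill [0. 0.] ('both', 25, -260) [-0.38  0.74  1.63  0.88  1.6   2.2 ] [2.06 1.07 0.84 1.1  0.68 0.29]
mill [0. 0.] ('both', 25, -280) [-0.45  0.62  1.91  1.1   1.37  2.17] [2.06 1.06 0.79 1.13 0.78 0.26]
mill [0. 0.] ('pitch1', 25, -280) [-0.45  0.62  1.91  1.1   1.37  2.17] [2.06 1.04 0.67 0.4  0.19 0.26]
mill [0. 0.] ('both', 25, -300) [-0.48  0.51  2.18  1.41  1.16  2.07] [2.06 1.03 0.52 1.15 0.84 0.21]
mill [0. 0.] ('pitch1', 25, -300) [-0.48  0.51  2.18  1.41  1.16  2.07] [2.06 1.03 0.52 0.4  0.21 0.25]
mill [0. 0.] ('yaw1', 25, -80) [ 0.57  0.75  1.6  -0.99  1.52  0.85] [2.06 0.93 1.09 0.18 1.05 1.85]
mill [0. 0.] ('pitch1', 25, -80) [ 0.57  0.75  1.6  -0.99  1.52  0.85] [2.06 1.04 1.09 0.18 0.7  1.85]
c [0. 0.] ('pitch1', 30, -240) [-0.21  0.83  1.51  0.7   1.65  2.14] [2.4  1.01 0.71 0.52 0.27 0.32]
c [0. 0.] ('pitch1', 30, -260) [-0.3   0.72  1.77  0.9   1.41  2.15] [2.4  1.01 0.72 0.52 0.27 0.25]
c [0. 0.] ('pitch1', 30, -280) [-0.35  0.61  2.03  1.16  1.2   2.1 ] [2.4  1.01 0.67 0.52 0.29 0.19]
c [0. 0.] ('both', 30, -80) [ 0.64  0.79  1.58 -0.89  1.48  0.9 ] [2.25 1.01 0.82 0.28 0.76 1.8 ]
c [0. 0.] ('pitch1', 30, -80) [ 0.64  0.79  1.58 -0.89  1.48  0.9 ] [2.25 1.01 0.82 0.28 0.63 1.8 ]
c [0. 0.] ('yaw1', 30, -80) [ 0.64  0.79  1.58 -0.89  1.48  0.9 ] [2.25 0.94 0.82 0.28 0.76 1.8 ]
c [0. 0.] ('both', 45, -80) [ 0.57  0.67  1.62 -0.74  1.3   0.77] [2.26 1.02 0.72 0.44 0.86 1.93]
c [0. 0.] ('pitch1', 45, -80) [ 0.57  0.67  1.62 -0.74  1.3   0.77] [2.26 0.97 0.72 0.44 0.77 1.88]
real	0m19.896s
user	0m19.986s
sys	0m0.115s
```

{"op": "carry_out", "data": {"linear": [[0, 0, 0], [0, 0, 0]], "angular": [[0, 0, 0], [0, 0, 0]], "hand": [1, 1]}}

```text
clock: 2.13
position: [0.52, -0.4159, 0.2561]
ee_rot: [-0.112, 0.837, 0.504, 0.184]
contact_force: [0.3, -0.0, -0.1]
width: 0.0854
gripper_force: 0.0
```

```bash
cat >> k.py <<'E'
def delta(G,phi,beta,th):
    "remaining shift (share of .5) and rotvec (share of .08) to the goal, plus present grasp point"
    st=manip.get_state();Q=tool(phi,beta,th);A=R.from_quat(st["ee_rot"],scalar_first=True)
    print("lin",(np.array(G)-.155*Q.apply([0,0,1])-st["position"])/.5,"ang",(Q*A.inv()).as_rotvec()/.08,"G now",st["position"]+.155*A.apply([0,0,1]),"t",st["clock"],"w",st["width"],st["gripper_force"],st["contact_force"],"q",st["qpos"])
E
python3 - <<'E'
from k import *
r=np.radians
st,w=snap("w3")
delta((.5756,-.315,.0225),r(-117.5),0,r(25))
# check mill axis from this view too
from m import *
im=cv2.imread("pics/w3.png");Tw=T_cam("wrist",st)
for b in blobs(im,dark,(190,60,320,300))[:3]:print(np.round(b[:3],1),b[3],plane("wrist",b[:2],.0255,Tw))
cv2.imwrite("pics/v4.png",im)
from plan import *
E
python3 - <<'E'
from k import *
r=np.radians;d=np.pi/2;q0=np.load("w3.npz")["q"]
for f in(-245,-255,-260,-270):
    G0=(.5746,-.317,.025);th=r(25);G1=(.5796,.179,.107)
    o,E,m=path([(G0,r(-117.5),0),((*G0[:2],.25),r(-117.5),0),((.58,.179,.25),r(f),d),(G1,r(f),d)],q0,8,th);print("mill",f,E.max(),m)
    G0=(.6285,-.063,.023);th=r(30);G1=(.608,.118,.056)
    for mid in((.5,0,.3),(.55,-.05,.25)):
        o,E,m=path([(G0,r(-128.2),0),((*G0[:2],.2),r(-128.2),0),(mid,r(-128.2),d),((.608,.118,.25),r(f),d),(G1,r(f),d)],q0,8,th);print("c",f,E.max(),m)
E
```

```text
w3 2.1333 [-0.8914  0.5561  1.4777  0.4109  1.3123 -0.5517] [ 0.52   -0.4159  0.2561] [-0.1119  0.8367  0.5035  0.1841] 0.08539615284446604 [ 0.3355 -0.0222 -0.0856]
lin [ 0.0498  0.0844 -0.1871] ang [ 0.0172 -0.0245  0.0728] G now [ 0.5508 -0.3576  0.1159] t 2.1833 w 0.08543705954257656 0.0 [0.5513 0.1656 0.1874] q [-0.8903  0.5556  1.4775  0.4111  1.3123 -0.5518]
[ 260.7  259.9 4458. ] ((261.0, 259.0), (59.99999237060547, 79.99998474121094), -0.0) [[ 0.5497 -0.3658  0.0255]]
[ 259.2  122.1 3189.5] ((259.5, 123.0), (72.0, 49.0), 90.0) [[ 0.6052 -0.2587  0.0255]]
mill [0. 0.] ('both', 25, -240) [-0.29  0.86  1.35  0.71  1.85  2.18] [2.06 1.07 0.75 1.08 0.54 0.34]
mill [0. 0.] ('both', 25, -260) [-0.38  0.74  1.63  0.88  1.6   2.2 ] [2.06 1.07 0.84 1.1  0.68 0.29]
mill [0. 0.] ('both', 25, -280) [-0.45  0.62  1.91  1.1   1.37  2.17] [2.06 1.06 0.79 1.13 0.78 0.26]
mill [0. 0.] ('pitch1', 25, -280) [-0.45  0.62  1.91  1.1   1.37  2.17] [2.06 1.04 0.67 0.4  0.19 0.26]
mill [0. 0.] ('both', 25, -300) [-0.48  0.51  2.18  1.41  1.16  2.07] [2.06 1.03 0.52 1.15 0.84 0.21]
mill [0. 0.] ('pit
[... 1276 characters left out ...]
0427 0.5788 0.482  0.2337 0.3107]
mill -255 4.555941973682919e-09 [2.0629 1.0605 0.8932 1.1085 0.6897 0.3008]
c -255 1.082386488771014e-09 [2.3975 1.0264 0.6745 0.5229 0.2566 0.2703]
c -255 1.082386488771014e-09 [2.3975 1.0427 0.5975 0.482  0.2484 0.2703]
mill -260 8.206172470714979e-09 [2.0629 1.0601 0.9039 1.1127 0.7193 0.2916]
c -260 1.082386488771014e-09 [2.3975 1.0264 0.687  0.5229 0.2551 0.2527]
c -260 1.082386488771014e-09 [2.3975 1.0427 0.6041 0.482  0.2516 0.2527]
mill -270 2.8575341151637634e-08 [2.0629 1.0593 0.8201 1.121  0.7806 0.2777]
c -270 1.082386488771014e-09 [2.3975 1.0264 0.693  0.5229 0.2552 0.2217]
c -270 1.082386488771014e-09 [2.3975 1.0427 0.605  0.482  0.248  0.2217]
```

View pics/v4.png

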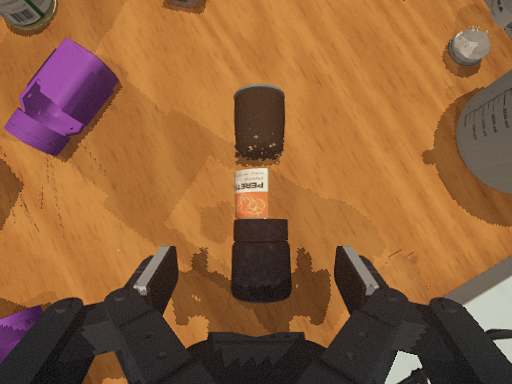

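The view shows the mill straight between the fingers: base at (260,86), black neck from row 219 and cap end at (261,300). Descending and gripping.

{"op": "carry_out", "data": {"linear": [[0.0094, 0.016, -0.0374], [0.0094, 0.016, -0.0374], [0.0094, 0.016, -0.0374], [0.0094, 0.016, -0.0374], [0.0094, 0.016, -0.0374], [0, 0, 0], [0, 0, 0]], "angular": [[0, 0, 0.07], [0, 0, 0], [0, 0, 0], [0, 0, 0], [0, 0, 0], [0, 0, 0], [0, 0, 0]], "hand": [1, 1, 1, 1, 1, 1, 1]}}

```text
clock: 2.77
position: [0.5447, -0.3739, 0.1624]
ee_rot: [-0.114, 0.834, 0.507, 0.184]
contact_force: [-0.1, -0.1, -0.1]
width: 0.0853
gripper_force: 0.0
```

{"op": "carry_out", "data": {"linear": [[0, 0, 0], [0, 0, 0], [0, 0, 0], [0, 0, 0], [0, 0, 0], [0, 0, 0], [0, 0, 0], [0, 0, 0]], "angular": [[0, 0, 0], [0, 0, 0], [0, 0, 0], [0, 0, 0], [0, 0, 0], [0, 0, 0], [0, 0, 0], [0, 0, 0]], "hand": [0, 0, 0, 0, 0, 0, 0, 0], "force": 60}}

```text
clock: 3.43
position: [0.5443, -0.3762, 0.1638]
ee_rot: [-0.112, 0.835, 0.506, 0.185]
contact_force: [-2.0, -2.2, 5.5]
width: 0.042
gripper_force: 60.1
```

```bash
python3 - <<'E'
from k import *
r=np.radians
delta((.5742,-.3177,.0225),r(-117.5),0,r(25))
E
```

```text
lin [-0.0007  0.0007 -0.0016] ang [0.0107 0.001  0.0066] G now [ 0.5746 -0.3182  0.0232] t 3.4333 w 0.04200087338062296 60.118722326878924 [-2.0096 -2.1505  5.4883] q [-0.8261  0.64    1.5874  0.4582  1.1147 -0.5921]
```

```bash
python3 - <<'E'
from k import *
snap("w4")
E
```

```text
w4 3.4333 [-0.8261  0.64    1.5874  0.4582  1.1147 -0.5921] [ 0.5443 -0.3762  0.1638] [-0.1119  0.8348  0.5063  0.1849] 0.04200087338062296 [-2.0096 -2.1505  5.4883]
```

View pics/w4.png

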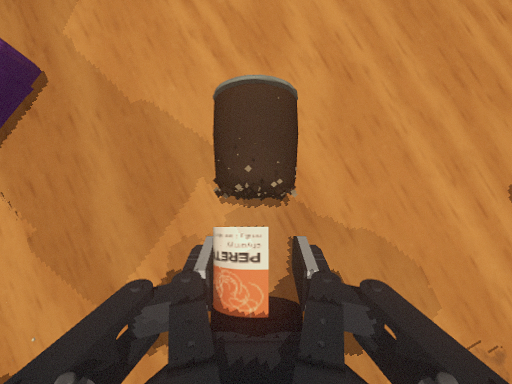

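The pads straddle the label at the clear part of the mill, and the mill is centred at about column 255. I'll test-lift it.

{"op": "carry_out", "data": {"linear": [[0, 0, 0.03], [0, 0, 0.04], [0, 0, 0.04], [0, 0, 0.04], [0, 0, 0], [0, 0, 0]], "angular": [[0, 0, 0], [0, 0, 0], [0, 0, 0], [0, 0, 0], [0, 0, 0], [0, 0, 0]], "hand": [0, 0, 0, 0, 0, 0], "force": 80}}

```text
clock: 3.98
position: [0.544, -0.3756, 0.2375]
ee_rot: [-0.112, 0.835, 0.506, 0.184]
contact_force: [-0.7, 0.8, -3.0]
width: 0.0417
gripper_force: 81.1
```

```bash
python3 - <<'E'
from k import *
from m import *
r=np.radians
snap("w5")
delta((.5742,-.3177,.0975),r(-117.5),0,r(25))
for n in("w4","w5"):
    for b in blobs(cv2.imread(f"pics/{n}.png"),dark,(190,50,320,215))[:1]:print(n,np.round(b[:3],1),b[3])
s=manip.get_image("scene");cv2.imwrite("pics/s5.png",cv2.resize(s[130:270,280:400,::-1],(600,600*140//120*6//7)))
E
```

```text
w5 3.9833 [-0.8256  0.5609  1.5226  0.4312  1.2448 -0.5241] [ 0.544  -0.3756  0.2375] [-0.1121  0.8349  0.5065  0.1842] 0.041726044742323505 [-0.6954  0.767  -2.9721]
lin [ 0.0006 -0.0012  0.0035] ang [-0.0087 -0.0413 -0.002 ] G now [ 0.5734 -0.317   0.0957] t 4.0333 w 0.04158619839945584 81.06402714227443 [ 0.1387  0.0845 -3.1456] q [-0.8255  0.5622  1.524   0.4311  1.245  -0.5241]
w4 [ 255.1  138.4 9028.5] ((255.5, 138.99998474121094), (82.99998474121094, 119.99998474121094), 0.0)
w5 [ 255.3  138.4 9014. ] ((255.5, 139.0), (120.0, 83.0), 90.0)
```

View pics/s5.png

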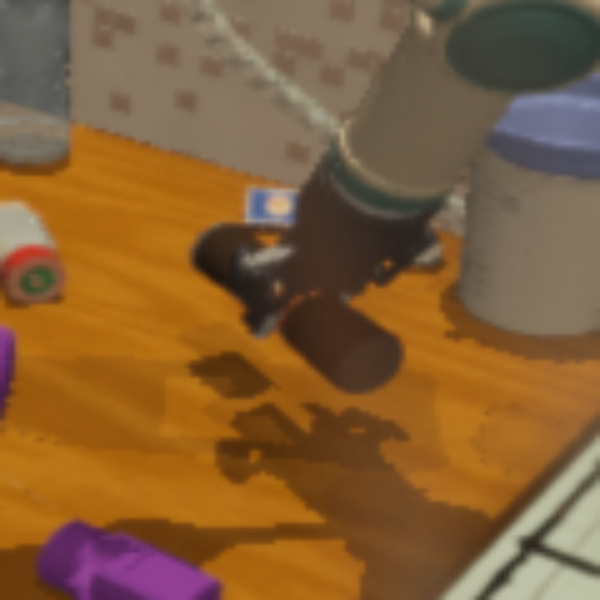

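The mill is held rigidly (base blob unchanged at (255,138)). Working out the swing to upright.

```bash
cat >> k.py <<'E'
def table(keys,n,th,q):
    "rows for a smooth path between two keys, pose-exact from the ideal start"
    k0,k1=keys;rows=[];prev=None;qs=[]
    for s in np.linspace(0,1,n+1):
        G=(1-s)*np.array(k0[0])+s*np.array(k1[0]);Q=tool((1-s)*k0[1]+s*k1[1],(1-s)*k0[2]+s*k1[2],th);x=G-.155*Q.apply([0,0,1])
        if prev is not None:rows.append(np.r_[(x-prev[0])/.5,(Q*prev[1].inv()).as_rotvec()/.08])
        prev=(x,Q);q,e=ik(x,Q,q);qs.append(q)
        if e>1e-3:print("ik err",s,e)
    qs=np.array(qs);print("joint speed max",np.abs(np.diff(qs,axis=0)).max(0)*12,"margin",np.minimum(qs-LO,HI-qs).min(0))
    for i in range(0,n,8):
        print([list(map(float,np.round(r[:3],3))) for r in rows[i:i+8]]);print([list(map(float,np.round(r[3:],2))) for r in rows[i:i+8]])
E
python3 - <<'E'
from k import *
r=np.radians
q=np.load("w5.npz")["q"]
table([((.5742,-.3172,.2457),r(-117.5),0),((.579,.181,.20),r(-255),np.pi/2)],32,r(25),q)
E
```

```text
joint speed max [0.6215 0.5115 0.854  0.8704 0.8309 1.6849] margin [2.0622 1.0584 0.9489 1.1047 0.7653 0.3748]
[[-0.001, 0.048, 0.003], [0.001, 0.048, 0.003], [0.004, 0.047, 0.002], [0.006, 0.046, 0.001], [0.008, 0.045, 0.0], [0.01, 0.044, -0.0], [0.011, 0.042, -0.001], [0.013, 0.04, -0.002]]
[[-0.53, 0.3, -0.94], [-0.51, 0.34, -0.94], [-0.48, 0.38, -0.94], [-0.45, 0.41, -0.94], [-0.42, 0.45, -0.94], [-0.39, 0.48, -0.94], [-0.35, 0.51, -0.94], [-0.31, 0.53, -0.94]]
[[0.014, 0.038, -0.003], [0.015, 0.036, -0.003], [0.015, 0.034, -0.004], [0.016, 0.032, -0.005], [0.016, 0.029, -0.006], [0.015, 0.027, -0.006], [0.015, 0.025, -0.007], [0.014, 0.023, -0.008]]
[[-0.27, 0.55, -0.94], [-0.23, 0.57, -0.94], [-0.18, 0.59, -0.94], [-0.14, 0.6, -0.94], [-0.09, 0.61, -0.94], [-0.05, 0.61, -0.94], [-0.0, 0.61, -0.94], [0.04, 0.61, -0.94]]
[[0.013, 0.021, -0.008], [0.012, 0.019, -0.009], [0.01, 0.017, -0.01], [0.008, 0.016, -0.01], [0.006, 0.014, -0.011], [0.004, 0.013, -0.012], [0.002, 0.013, -0.012], [-0.0, 0.012, -0.013]]
[[0.09, 0.61, -0.94], [0.13, 0.6, -0.94], [0.18, 0.59, -0.94], [0.22, 0.57, -0.94], [0.27, 0.55, -0.94], [0.31, 0.53, -0.94], [0.34, 0.51, -0.94], [0.38, 0.48, -0.94]]
[[-0.003, 0.012, -0.013], [-0.005, 0.012, -0.014], [-0.007, 0.012, -0.014], [-0.01, 0.013, -0.015], [-0.012, 0.014, -0.015], [-0.014, 0.015, -0.016], [-0.016, 0.017, -0.016], [-0.018, 0.019, -0.016]]
[[0.42, 0.45, -0.94], [0.45, 0.42, -0.94], [0.48, 0.38, -0.94], [0.51, 0.35, -0.94], [0.53, 0.31, -0.94], [0.55, 0.27, -0.94], [0.57, 0.22, -0.94], [0.59, 0.18, -0.94]]
```

{"op": "carry_out", "data": {"linear": [[0, 0, 0.06], [0, 0, 0.06], [0, 0, 0.06], [0, 0, 0.06], [0, 0, 0.06]], "angular": [[0, 0, 0], [0, 0, 0], [0, 0, 0], [0, 0, 0], [0, 0, 0]], "hand": [0, 0, 0, 0, 0]}}

```text
clock: 4.5
position: [0.5438, -0.3751, 0.386]
ee_rot: [-0.115, 0.835, 0.506, 0.184]
contact_force: [1.0, -1.0, -1.7]
width: 0.0412
gripper_force: 81.9
```

{"op": "carry_out", "data": {"linear": [[-0.001, 0.048, 0.003], [0.001, 0.048, 0.003], [0.004, 0.047, 0.002], [0.006, 0.046, 0.001], [0.008, 0.045, 0.0], [0.01, 0.044, 0.0], [0.011, 0.042, -0.001], [0.013, 0.04, -0.002]], "angular": [[-0.53, 0.3, -0.94], [-0.51, 0.34, -0.94], [-0.48, 0.38, -0.94], [-0.45, 0.41, -0.94], [-0.42, 0.45, -0.94], [-0.39, 0.48, -0.94], [-0.35, 0.51, -0.94], [-0.31, 0.53, -0.94]], "hand": [0, 0, 0, 0, 0, 0, 0, 0]}}

```text
clock: 5.17
position: [0.5695, -0.1936, 0.3882]
ee_rot: [-0.007, 0.971, 0.24, 0.018]
contact_force: [0.7, -0.6, -2.8]
width: 0.041
gripper_force: 81.9
```

{"op": "carry_out", "data": {"linear": [[0.014, 0.038, -0.003], [0.015, 0.036, -0.003], [0.015, 0.034, -0.004], [0.016, 0.032, -0.005], [0.016, 0.029, -0.006], [0.015, 0.027, -0.006], [0.015, 0.025, -0.007], [0.014, 0.023, -0.008]], "angular": [[-0.27, 0.55, -0.94], [-0.23, 0.57, -0.94], [-0.18, 0.59, -0.94], [-0.14, 0.6, -0.94], [-0.09, 0.61, -0.94], [-0.05, 0.61, -0.94], [0.0, 0.61, -0.94], [0.04, 0.61, -0.94]], "hand": [0, 0, 0, 0, 0, 0, 0, 0]}}

```text
clock: 5.83
position: [0.6306, -0.0719, 0.3668]
ee_rot: [-0.011, 0.983, -0.057, -0.176]
contact_force: [0.4, -0.0, -2.6]
width: 0.0416
gripper_force: 81.9
```

{"op": "carry_out", "data": {"linear": [[0.013, 0.021, -0.008], [0.012, 0.019, -0.009], [0.01, 0.017, -0.01], [0.008, 0.016, -0.01], [0.006, 0.014, -0.011], [0.004, 0.013, -0.012], [0.002, 0.013, -0.012], [0.0, 0.012, -0.013]], "angular": [[0.09, 0.61, -0.94], [0.13, 0.6, -0.94], [0.18, 0.59, -0.94], [0.22, 0.57, -0.94], [0.27, 0.55, -0.94], [0.31, 0.53, -0.94], [0.34, 0.51, -0.94], [0.38, 0.48, -0.94]], "hand": [0, 0, 0, 0, 0, 0, 0, 0]}}

```text
clock: 6.5
position: [0.6582, -0.0103, 0.3239]
ee_rot: [-0.126, 0.872, -0.328, -0.342]
contact_force: [-0.4, 0.2, -3.5]
width: 0.0416
gripper_force: 82.0
```

{"op": "carry_out", "data": {"linear": [[-0.003, 0.012, -0.013], [-0.005, 0.012, -0.014], [-0.007, 0.012, -0.014], [-0.01, 0.013, -0.015], [-0.012, 0.014, -0.015], [-0.014, 0.015, -0.016], [-0.016, 0.017, -0.016], [-0.018, 0.019, -0.016]], "angular": [[0.42, 0.45, -0.94], [0.45, 0.42, -0.94], [0.48, 0.38, -0.94], [0.51, 0.35, -0.94], [0.53, 0.31, -0.94], [0.55, 0.27, -0.94], [0.57, 0.22, -0.94], [0.59, 0.18, -0.94]], "hand": [0, 0, 0, 0, 0, 0, 0, 0]}}

```text
clock: 7.17
position: [0.615, 0.0462, 0.2646]
ee_rot: [-0.327, 0.665, -0.519, -0.427]
contact_force: [-0.9, -0.1, -2.5]
width: 0.0412
gripper_force: 82.0
```

{"op": "carry_out", "data": {"linear": [[0, 0, 0], [0, 0, 0], [0, 0, 0]], "angular": [[0, 0, 0], [0, 0, 0], [0, 0, 0]], "hand": [0, 0, 0]}}

```text
clock: 7.42
position: [0.6159, 0.0458, 0.2667]
ee_rot: [-0.326, 0.667, -0.516, -0.426]
contact_force: [-0.5, 0.4, -2.7]
width: 0.0415
gripper_force: 82.1
```

```bash
python3 - <<'E'
from k import *
r=np.radians
delta((.579,.181,.12),r(-255),np.pi/2,r(25))
t=manip.get_image("top");s=manip.get_image("scene");cv2.imwrite("pics/t6.png",t[:,:,::-1]);cv2.imwrite("pics/s6.png",s[:,:,::-1])
cv2.imwrite("pics/v6.png",np.vstack([cv2.resize(t[90:220,100:270,::-1],(520,300)),cv2.resize(s[80:210,165:335,::-1],(520,300))]))
E
```

```text
lin [-0.001  -0.0011 -0.1624] ang [ 0.0284 -0.0477  0.0662] G now [0.58   0.1816 0.201 ] t 7.4167 w 0.0414656267678886 82.1422310124035 [-0.4675  0.4115 -2.7119] q [-0.2856  0.622   1.592   0.8958  1.6922  2.3366]
```

View pics/v6.png

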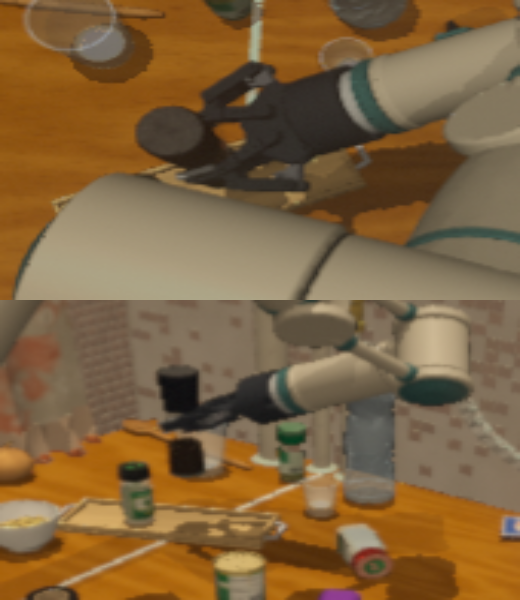

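The mill is upright over the right-centre of the tray, clear of jar b. Lowering it.

{"op": "carry_out", "data": {"linear": [[-0.001, -0.001, -0.04], [0, 0, -0.04], [0, 0, -0.04], [0, 0, -0.04], [0, 0, -0.02], [0, 0, -0.008], [0, 0, 0], [0, 0, 0]], "angular": [[0.03, -0.05, 0.06], [0, 0, 0], [0, 0, 0], [0, 0, 0], [0, 0, 0], [0, 0, 0], [0, 0, 0], [0, 0, 0]], "hand": [0, 0, 0, 0, 0, 0, 0, 0]}}

```text
clock: 8.18
position: [0.6152, 0.0457, 0.1739]
ee_rot: [-0.328, 0.669, -0.513, -0.426]
contact_force: [0.7, -0.2, -3.3]
width: 0.0413
gripper_force: 82.1
```

{"op": "carry_out", "data": {"linear": [[0, 0, -0.003], [0, 0, -0.003], [0, 0, 0]], "angular": [[0, 0, 0], [0, 0, 0], [0, 0, 0]], "hand": [0, 0, 0]}}

```text
clock: 8.43
position: [0.6147, 0.0458, 0.1707]
ee_rot: [-0.328, 0.669, -0.513, -0.426]
contact_force: [-0.6, 0.5, -2.8]
width: 0.0414
gripper_force: 82.1
```

```bash
python3 - <<'E'
from k import *
r=np.radians
delta((.579,.181,.1),r(-255),np.pi/2,r(25))
E
```

```text
lin [ 0.0013 -0.0009 -0.0103] ang [-0.0169  0.0073  0.0165] G now [0.5786 0.1816 0.1053] t 8.4333 w 0.0413605220449441 82.08578134712297 [-0.5887  0.5436 -2.8349] q [-0.2863  0.7411  1.6538  0.8865  1.5814  2.189 ]
```

{"op": "carry_out", "data": {"linear": [[0, 0, -0.003], [0, 0, -0.003], [0, 0, 0]], "angular": [[0, 0, 0], [0, 0, 0], [0, 0, 0]], "hand": [0, 0, 0]}}

```text
clock: 8.68
position: [0.6146, 0.0458, 0.167]
ee_rot: [-0.328, 0.668, -0.514, -0.427]
contact_force: [-1.3, -0.2, -2.9]
width: 0.0411
gripper_force: 82.1
```

{"op": "carry_out", "data": {"linear": [[0, 0, -0.003], [0, 0, -0.003], [0, 0, 0]], "angular": [[0, 0, 0], [0, 0, 0], [0, 0, 0]], "hand": [0, 0, 0]}}

```text
clock: 8.93
position: [0.6146, 0.0458, 0.1638]
ee_rot: [-0.328, 0.668, -0.514, -0.427]
contact_force: [-0.0, 1.2, -2.3]
width: 0.0412
gripper_force: 82.1
```

{"op": "carry_out", "data": {"linear": [[0, 0, -0.003], [0, 0, 0]], "angular": [[0, 0, 0], [0, 0, 0]], "hand": [0, 0]}}

```text
clock: 9.1
position: [0.6146, 0.0458, 0.1634]
ee_rot: [-0.329, 0.668, -0.513, -0.427]
contact_force: [0.1, -1.2, 2.7]
width: 0.0413
gripper_force: 82.4
```

Contact reached. Releasing and backing off along the tool axis.

{"op": "carry_out", "data": {"linear": [[0, 0, 0], [0, 0, 0], [0, 0, 0], [0, 0, 0], [0, 0, 0], [0, 0, 0]], "angular": [[0, 0, 0], [0, 0, 0], [0, 0, 0], [0, 0, 0], [0, 0, 0], [0, 0, 0]], "hand": [0.6, 0.7, 0.8, 0.9, 1, 1]}}

```text
clock: 9.6
position: [0.6146, 0.0458, 0.1626]
ee_rot: [-0.328, 0.668, -0.514, -0.427]
contact_force: [-2.1, -0.3, 0.0]
width: 0.0855
gripper_force: 0.0
```

{"op": "carry_out", "data": {"linear": [[0.005, -0.018, 0.008], [0.014, -0.053, 0.025], [0.019, -0.07, 0.034], [0.019, -0.07, 0.034], [0, 0, 0.05], [0, 0, 0.05], [0, 0, 0]], "angular": [[0, 0, 0], [0, 0, 0], [0, 0, 0], [0, 0, 0], [0, 0, 0], [0, 0, 0], [0, 0, 0]], "hand": [1, 1, 1, 1, 1, 1, 1]}}

```text
clock: 10.18
position: [0.6441, -0.0615, 0.2683]
ee_rot: [-0.33, 0.67, -0.513, -0.424]
contact_force: [0.8, 0.2, 0.6]
width: 0.0851
gripper_force: 0.0
```

```bash
python3 - <<'E'
from k import *
from m import *
r=np.radians
st,w=snap("w7")
t=manip.get_image("top")[:,:,::-1].copy();s=manip.get_image("scene")[:,:,::-1].copy()
cv2.imwrite("pics/t7.png",t);cv2.imwrite("pics/s7.png",s)
for n,im,roi in(("s",s,(200,120,245,200)),("t",t,(155,130,215,185))):
    for b in blobs(im,dark,roi)[:4]:print(n,np.round(b[:3],1),np.round(np.r_[b[3][0],b[3][1],b[3][2]],1))
# c measured again
for b in blobs(t,red,(240,130,290,175),2,10)[:1]+blobs(t,pale,(240,130,290,175))[:1]:print("c",b[:3],plane("top",b[:2],.023))
# route to the hover over c
th=r(30);G0=np.array((.6285,-.063,.023))
A=R.from_quat(st["ee_rot"],scalar_first=True)
Q=tool(r(-128.2),0,th);print((Q*A.inv()).as_rotvec(), st["position"]+.155*A.apply([0,0,1]))
E
```

```text
w7 10.1833 [-0.4173  0.6837  1.45    0.8217  1.8255  2.3149] [ 0.6441 -0.0615  0.2683] [-0.3301  0.6697 -0.5128 -0.4238] 0.08511847425988127 [0.796  0.2191 0.6347]
s [225.7 144.8 190.5] [225.5 144.5  19.   11.   90. ]
s [226.9 171.8 131.5] [227.  171.5  15.   10.   90. ]
s [208.4 154.9  46.5] [208.5 155.    6.    9.   90. ]
t [170.1 161.4 410. ] [171.9 164.1  33.3  21.6  61.2]
t [157.3 178.1  49.5] [157.5 178.   12.    5.   90. ]
c (273.9784946236559, 164.6236559139785, 31.0) [[ 0.5992 -0.09    0.023 ]]
c (256.2620672226434, 159.73894364417487, 659.5) [[ 0.612  -0.0398  0.023 ]]
[-0.4019 -1.9108  1.5982] [0.6086 0.0744 0.2028]
```

The mill stands: head at (226,145) and pepper part at (227,172) in the scene view, directly above one another. Now on to the red jar.

```bash
python3 - <<'E'
from k import *
r=np.radians
q=np.load("w7.npz")["q"]
table([((.6086,.0744,.2028),r(-255),r(95)),((.600,-.098,.18),r(-128.2),0)],32,r(30),q)
E
```

```text
joint speed max [0.5467 0.38   0.7046 0.9169 0.807  1.8533] margin [2.3159 0.9967 0.9129 1.1571 0.768  0.3838]
[[0.016, 0.002, 0.013], [0.014, 0.003, 0.013], [0.012, 0.005, 0.012], [0.01, 0.006, 0.012], [0.008, 0.007, 0.011], [0.006, 0.007, 0.011], [0.004, 0.008, 0.01], [0.001, 0.008, 0.009]]
[[-0.62, -0.19, 0.86], [-0.61, -0.23, 0.86], [-0.59, -0.27, 0.86], [-0.57, -0.31, 0.86], [-0.54, -0.35, 0.86], [-0.52, -0.39, 0.86], [-0.49, -0.42, 0.86], [-0.46, -0.46, 0.86]]
[[-0.001, 0.008, 0.009], [-0.003, 0.007, 0.008], [-0.005, 0.007, 0.008], [-0.007, 0.006, 0.007], [-0.009, 0.004, 0.006], [-0.011, 0.003, 0.005], [-0.012, 0.001, 0.005], [-0.014, -0.0, 0.004]]
[[-0.43, -0.49, 0.86], [-0.39, -0.51, 0.86], [-0.36, -0.54, 0.86], [-0.32, -0.56, 0.86], [-0.28, -0.58, 0.86], [-0.24, -0.6, 0.86], [-0.2, -0.62, 0.86], [-0.15, -0.63, 0.86]]
[[-0.015, -0.002, 0.003], [-0.016, -0.004, 0.002], [-0.016, -0.007, 0.001], [-0.017, -0.009, 0.001], [-0.017, -0.011, -0.0], [-0.016, -0.013, -0.001], [-0.016, -0.015, -0.002], [-0.015, -0.017, -0.003]]
[[-0.11, -0.64, 0.86], [-0.06, -0.64, 0.86], [-0.02, -0.65, 0.86], [0.03, -0.65, 0.86], [0.07, -0.64, 0.86], [0.11, -0.64, 0.86], [0.16, -0.63, 0.86], [0.2, -0.62, 0.86]]
[[-0.014, -0.019, -0.004], [-0.013, -0.021, -0.004], [-0.012, -0.023, -0.005], [-0.01, -0.024, -0.006], [-0.008, -0.026, -0.007], [-0.006, -0.027, -0.008], [-0.004, -0.028, -0.008], [-0.002, -0.028, -0.009]]
[[0.24, -0.6, 0.86], [0.28, -0.58, 0.86], [0.32, -0.56, 0.86], [0.36, -0.54, 0.86], [0.4, -0.51, 0.86], [0.43, -0.48, 0.86], [0.46, -0.45, 0.86], [0.49, -0.42, 0.86]]
```

{"op": "carry_out", "data": {"linear": [[0.016, 0.002, 0.013], [0.014, 0.003, 0.013], [0.012, 0.005, 0.012], [0.01, 0.006, 0.012], [0.008, 0.007, 0.011], [0.006, 0.007, 0.011], [0.004, 0.008, 0.01], [0.001, 0.008, 0.009]], "angular": [[-0.62, -0.19, 0.86], [-0.61, -0.23, 0.86], [-0.59, -0.27, 0.86], [-0.57, -0.31, 0.86], [-0.54, -0.35, 0.86], [-0.52, -0.39, 0.86], [-0.49, -0.42, 0.86], [-0.46, -0.46, 0.86]], "hand": [1, 1, 1, 1, 1, 1, 1, 1]}}

```text
clock: 11.0
position: [0.6789, -0.0364, 0.307]
ee_rot: [-0.13, 0.87, -0.346, -0.328]
contact_force: [-0.1, 0.0, -1.1]
width: 0.0854
gripper_force: 0.0
```

{"op": "carry_out", "data": {"linear": [[-0.001, 0.008, 0.009], [-0.003, 0.007, 0.008], [-0.005, 0.007, 0.008], [-0.007, 0.006, 0.007], [-0.009, 0.004, 0.006], [-0.011, 0.003, 0.005], [-0.012, 0.001, 0.005], [-0.014, 0.0, 0.004]], "angular": [[-0.43, -0.49, 0.86], [-0.39, -0.51, 0.86], [-0.36, -0.54, 0.86], [-0.32, -0.56, 0.86], [-0.28, -0.58, 0.86], [-0.24, -0.6, 0.86], [-0.2, -0.62, 0.86], [-0.15, -0.63, 0.86]], "hand": [1, 1, 1, 1, 1, 1, 1, 1]}}

```text
clock: 11.67
position: [0.6474, -0.0181, 0.333]
ee_rot: [-0.016, 0.983, -0.101, -0.152]
contact_force: [0.1, 0.2, 0.1]
width: 0.0854
gripper_force: 0.0
```

{"op": "carry_out", "data": {"linear": [[-0.015, -0.002, 0.003], [-0.016, -0.004, 0.002], [-0.016, -0.007, 0.001], [-0.017, -0.009, 0.001], [-0.017, -0.011, 0.0], [-0.016, -0.013, -0.001], [-0.016, -0.015, -0.002], [-0.015, -0.017, -0.003]], "angular": [[-0.11, -0.64, 0.86], [-0.06, -0.64, 0.86], [-0.02, -0.65, 0.86], [0.03, -0.65, 0.86], [0.07, -0.64, 0.86], [0.11, -0.64, 0.86], [0.16, -0.63, 0.86], [0.2, -0.62, 0.86]], "hand": [1, 1, 1, 1, 1, 1, 1, 1]}}

```text
clock: 12.33
position: [0.5827, -0.0573, 0.3338]
ee_rot: [-0.012, 0.984, 0.173, 0.052]
contact_force: [-0.4, 0.2, 0.1]
width: 0.0853
gripper_force: 0.0
```

{"op": "carry_out", "data": {"linear": [[-0.014, -0.019, -0.004], [-0.013, -0.021, -0.004], [-0.012, -0.023, -0.005], [-0.01, -0.024, -0.006], [-0.008, -0.026, -0.007], [-0.006, -0.027, -0.008], [-0.004, -0.028, -0.008], [-0.002, -0.028, -0.009]], "angular": [[0.24, -0.6, 0.86], [0.28, -0.58, 0.86], [0.32, -0.56, 0.86], [0.36, -0.54, 0.86], [0.4, -0.51, 0.86], [0.43, -0.48, 0.86], [0.46, -0.45, 0.86], [0.49, -0.42, 0.86]], "hand": [1, 1, 1, 1, 1, 1, 1, 1]}}

```text
clock: 13.0
position: [0.5482, -0.1558, 0.3084]
ee_rot: [-0.116, 0.87, 0.419, 0.231]
contact_force: [-0.9, 0.3, -0.6]
width: 0.0851
gripper_force: 0.0
```

{"op": "carry_out", "data": {"linear": [[0, 0, 0], [0, 0, 0], [0, 0, 0]], "angular": [[0, 0, 0], [0, 0, 0], [0, 0, 0]], "hand": [1, 1, 1]}}

```text
clock: 13.25
position: [0.549, -0.1551, 0.309]
ee_rot: [-0.115, 0.872, 0.417, 0.23]
contact_force: [0.5, 0.5, -0.2]
width: 0.0856
gripper_force: 0.0
```

```bash
python3 - <<'E'
from k import *
from m import *
r=np.radians
st,w=snap("w8")
delta((.6285,-.063,.021),r(-128.2),0,r(30))
im=w[:,:,::-1].copy();Tw=T_cam("wrist",st)
for nm,f in(("red",red),("pale",pale)):
    for b in blobs(im,f,(150,20,360,330))[:2]:print(nm,np.round(b[:3],1),np.round(np.r_[b[3][0],b[3][1],b[3][2]],1),plane("wrist",b[:2],.023,Tw))
E
```

```text
w8 13.25 [-0.5668  0.3233  1.7597  0.593   1.086  -0.1784] [ 0.549  -0.1551  0.309 ] [-0.115   0.8718  0.417   0.2298] 0.08564365235712604 [ 0.5255  0.5041 -0.1618]
lin [ 0.0631  0.0616 -0.3084] ang [-0.0243 -0.1046  0.1051] G now [ 0.5964 -0.094   0.1749] t 13.3 w 0.08545287474295368 0.0 [0.5364 0.3638 0.5648] q [-0.5662  0.3226  1.7595  0.5932  1.0861 -0.1789]
red [262.4 250.1 785.5] [262.5 250.   20.   41.   90. ] [[ 0.6054 -0.0906  0.023 ]]
pale [ 261.3  204.4 2741. ] [261.5 203.5  71.   43.   90. ] [[ 0.6356 -0.0514  0.023 ]]
pale [ 315.4   43.2 2736. ] [322.   46.5  53.   74.   90. ] [[0.8187 0.0662 0.023 ]]
```

View pics/w8.png

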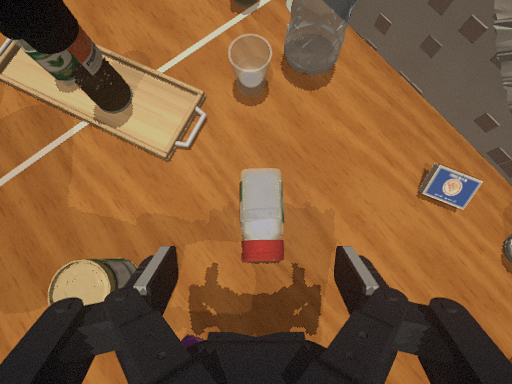

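The view shows the red jar straight between the fingers: base at row 168, red cap at (262,250). The mill stands on the tray at the upper left. Descending and gripping.

{"op": "carry_out", "data": {"linear": [[0.0105, 0.0103, -0.0514], [0.0105, 0.0103, -0.0514], [0.0105, 0.0103, -0.0514], [0.0105, 0.0103, -0.0514], [0.0105, 0.0103, -0.0514], [0.0105, 0.0103, -0.0514], [0, 0, 0], [0, 0, 0]], "angular": [[-0.02, -0.1, 0.1], [0, 0, 0], [0, 0, 0], [0, 0, 0], [0, 0, 0], [0, 0, 0], [0, 0, 0], [0, 0, 0]], "hand": [1, 1, 1, 1, 1, 1, 1, 1]}}

```text
clock: 13.97
position: [0.5805, -0.1232, 0.1548]
ee_rot: [-0.114, 0.869, 0.422, 0.232]
contact_force: [-0.4, -0.5, 0.4]
width: 0.0851
gripper_force: 0.0
```

{"op": "carry_out", "data": {"linear": [[0, 0, 0], [0, 0, 0], [0, 0, 0], [0, 0, 0], [0, 0, 0], [0, 0, 0], [0, 0, 0], [0, 0, 0]], "angular": [[0, 0, 0], [0, 0, 0], [0, 0, 0], [0, 0, 0], [0, 0, 0], [0, 0, 0], [0, 0, 0], [0, 0, 0]], "hand": [0, 0, 0, 0, 0, 0, 0, 0], "force": 50}}

```text
clock: 14.63
position: [0.5809, -0.1253, 0.1573]
ee_rot: [-0.112, 0.869, 0.422, 0.235]
contact_force: [-1.6, -0.7, 5.8]
width: 0.0449
gripper_force: 52.3
```

```bash
python3 - <<'E'
from k import *
r=np.radians
delta((.6285,-.063,.021),r(-128.2),0,r(30))
q=manip.get_state()["qpos"]
h=np.array([np.cos(r(-255)),np.sin(r(-255)),0])
table([((.6285,-.063,.171),r(-128.2),0),((.608,.118,.15),r(-255),r(90))],32,r(30),q)
E
```

```text
lin [-0.0006  0.0029 -0.0041] ang [0.003  0.0489 0.0108] G now [ 0.6294 -0.0645  0.0232] t 14.6333 w 0.044937267822808775 52.30192579329014 [-1.5735 -0.7377  5.7886] q [-0.4917  0.5349  1.8848  0.7755  0.7827 -0.4048]
joint speed max [0.5203 0.3457 0.6844 0.9234 0.7423 1.8501] margin [2.3975 1.0301 0.9344 1.1684 0.8361 0.4066]
[[-0.001, 0.028, 0.006], [0.002, 0.028, 0.005], [0.004, 0.027, 0.005], [0.005, 0.026, 0.004], [0.007, 0.025, 0.003], [0.009, 0.023, 0.003], [0.01, 0.022, 0.002], [0.011, 0.02, 0.001]]
[[-0.47, 0.4, -0.86], [-0.44, 0.43, -0.86], [-0.41, 0.46, -0.86], [-0.38, 0.48, -0.86], [-0.34, 0.51, -0.86], [-0.31, 0.53, -0.86], [-0.27, 0.55, -0.86], [-0.23, 0.57, -0.86]]
[[0.012, 0.018, 0.0], [0.013, 0.016, -0.0], [0.014, 0.014, -0.001], [0.014, 0.012, -0.002], [0.014, 0.01, -0.003], [0.014, 0.008, -0.003], [0.013, 0.006, -0.004], [0.012, 0.004, -0.005]]
[[-0.19, 0.58, -0.86], [-0.15, 0.6, -0.86], [-0.11, 0.6, -0.86], [-0.07, 0.61, -0.86], [-0.02, 0.61, -0.86], [0.02, 0.61, -0.86], [0.06, 0.61, -0.86], [0.1, 0.61, -0.86]]
[[0.011, 0.002, -0.006], [0.01, 0.0, -0.006], [0.009, -0.001, -0.007], [0.007, -0.003, -0.008], [0.006, -0.004, -0.008], [0.004, -0.005, -0.009], [0.002, -0.006, -0.01], [-0.0, -0.006, -0.01]]
[[0.14, 0.6, -0.86], [0.18, 0.59, -0.86], [0.22, 0.57, -0.86], [0.26, 0.55, -0.86], [0.3, 0.53, -0.86], [0.34, 0.51, -0.86], [0.37, 0.49, -0.86], [0.41, 0.46, -0.86]]
[[-0.003, -0.007, -0.011], [-0.005, -0.007, -0.011], [-0.007, -0.006, -0.012], [-0.009, -0.006, -0.013], [-0.011, -0.005, -0.013], [-0.013, -0.004, -0.013], [-0.015, -0.003, -0.014], [-0.016, -0.002, -0.014]]
[[0.44, 0.43, -0.86], [0.46, 0.4, -0.86], [0.49, 0.37, -0.86], [0.52, 0.33, -0.86], [0.54, 0.3, -0.86], [0.56, 0.26, -0.86], [0.57, 0.22, -0.86], [0.59, 0.18, -0.86]]
```

{"op": "carry_out", "data": {"linear": [[0, 0, 0.03], [0, 0, 0.06], [0, 0, 0.07], [0, 0, 0.07], [0, 0, 0.07]], "angular": [[0, 0, 0], [0, 0, 0], [0, 0, 0], [0, 0, 0], [0, 0, 0]], "hand": [0, 0, 0, 0, 0], "force": 60}}

```text
clock: 15.05
position: [0.58, -0.125, 0.3072]
ee_rot: [-0.113, 0.869, 0.422, 0.233]
contact_force: [1.1, -0.8, -0.9]
width: 0.0448
gripper_force: 61.7
```

{"op": "carry_out", "data": {"linear": [[0.0, 0.024, 0.006], [0.003, 0.024, 0.005], [0.005, 0.023, 0.005], [0.006, 0.022, 0.004], [0.008, 0.021, 0.003], [0.01, 0.019, 0.003], [0.011, 0.018, 0.002], [0.012, 0.016, 0.001]], "angular": [[-0.47, 0.4, -0.86], [-0.44, 0.43, -0.86], [-0.41, 0.46, -0.86], [-0.38, 0.48, -0.86], [-0.34, 0.51, -0.86], [-0.31, 0.53, -0.86], [-0.27, 0.55, -0.86], [-0.23, 0.57, -0.86]], "hand": [0, 0, 0, 0, 0, 0, 0, 0]}}

```text
clock: 15.72
position: [0.6076, -0.0407, 0.3208]
ee_rot: [-0.011, 0.983, 0.173, 0.064]
contact_force: [0.8, 1.0, -1.6]
width: 0.0447
gripper_force: 61.7
```

{"op": "carry_out", "data": {"linear": [[0.013, 0.014, 0.0], [0.014, 0.012, 0.0], [0.015, 0.01, -0.001], [0.015, 0.008, -0.002], [0.015, 0.006, -0.003], [0.015, 0.004, -0.003], [0.014, 0.002, -0.004], [0.013, 0.0, -0.005]], "angular": [[-0.19, 0.58, -0.86], [-0.15, 0.6, -0.86], [-0.11, 0.6, -0.86], [-0.07, 0.61, -0.86], [-0.02, 0.61, -0.86], [0.02, 0.61, -0.86], [0.06, 0.61, -0.86], [0.1, 0.61, -0.86]], "hand": [0, 0, 0, 0, 0, 0, 0, 0]}}

```text
clock: 16.38
position: [0.6654, -0.013, 0.3114]
ee_rot: [-0.014, 0.986, -0.099, -0.13]
contact_force: [0.1, 0.8, -3.0]
width: 0.0448
gripper_force: 61.7
```

{"op": "carry_out", "data": {"linear": [[0.012, -0.002, -0.006], [0.011, -0.004, -0.006], [0.01, -0.005, -0.007], [0.008, -0.007, -0.008], [0.007, -0.008, -0.008], [0.005, -0.009, -0.009], [0.003, -0.01, -0.01], [0.001, -0.01, -0.01]], "angular": [[0.14, 0.6, -0.86], [0.18, 0.59, -0.86], [0.22, 0.57, -0.86], [0.26, 0.55, -0.86], [0.3, 0.53, -0.86], [0.34, 0.51, -0.86], [0.37, 0.49, -0.86], [0.41, 0.46, -0.86]], "hand": [0, 0, 0, 0, 0, 0, 0, 0]}}

```text
clock: 17.05
position: [0.694, -0.0413, 0.2788]
ee_rot: [-0.119, 0.881, -0.347, -0.298]
contact_force: [-0.2, -0.1, -1.8]
width: 0.045
gripper_force: 61.7
```

{"op": "carry_out", "data": {"linear": [[-0.002, -0.011, -0.011], [-0.004, -0.011, -0.011], [-0.006, -0.01, -0.012], [-0.008, -0.01, -0.013], [-0.01, -0.009, -0.013], [-0.012, -0.008, -0.013], [-0.014, -0.007, -0.014], [-0.015, -0.006, -0.014]], "angular": [[0.44, 0.43, -0.86], [0.46, 0.4, -0.86], [0.49, 0.37, -0.86], [0.52, 0.33, -0.86], [0.54, 0.3, -0.86], [0.56, 0.26, -0.86], [0.57, 0.22, -0.86], [0.59, 0.18, -0.86]], "hand": [0, 0, 0, 0, 0, 0, 0, 0]}}

```text
clock: 17.72
position: [0.658, -0.0777, 0.2283]
ee_rot: [-0.305, 0.689, -0.525, -0.396]
contact_force: [0.1, 0.6, -1.7]
width: 0.0448
gripper_force: 61.8
```

{"op": "carry_out", "data": {"linear": [[0, 0, 0], [0, 0, 0], [0, 0, 0]], "angular": [[0, 0, 0], [0, 0, 0], [0, 0, 0]], "hand": [0, 0, 0]}}

```text
clock: 17.97
position: [0.6587, -0.077, 0.2291]
ee_rot: [-0.304, 0.691, -0.523, -0.395]
contact_force: [-0.5, -0.3, -0.6]
width: 0.0446
gripper_force: 61.8
```

```bash
python3 - <<'E'
from k import *
from m import *
r=np.radians
delta((.608,.118,.15),r(-255),np.pi/2,r(30))
s=manip.get_image("scene")[:,:,::-1].copy();t=manip.get_image("top")[:,:,::-1].copy()
cv2.imwrite("pics/s9.png",s);cv2.imwrite("pics/t9.png",t)
for n,im,f,roi in(("mill s",s,dark,(210,120,245,200)),("mill t",t,dark,(150,130,215,185)),("cap s",s,red,(225,110,300,205)),("pale s",s,pale,(225,110,275,200)),("b cap",s,dark,(196,140,216,165))):
    for b in blobs(im,f,roi,2)[:3]:print(n,np.round(b[:3],1),np.round(np.r_[b[3][0],b[3][1],b[3][2]],1))
# where a mill at the planned place would appear
def proj(n,X):
    p=manip.camera_params(n);K=np.array([[p["fx"],0,p["cx"]],[0,p["fy"],p["cy"]],[0,0,1]]);return cv2.projectPoints(np.float64(X),cv2.Rodrigues(p["view"][:3,:3])[0],p["view"][:3,3],K,np.array([p["k1"],0,0,0.]))[0][:,0]
print(proj("scene",[(.579,.179,.0315),(.579,.179,.15)]),proj("top",[(.579,.179,.183)]))
E
```

```text
lin [-0.0318  0.1307 -0.0032] ang [ 0.0111  0.0958 -0.1171] G now [0.6233 0.0523 0.1512] t 17.9667 w 0.044569924181100735 61.79422186564807 [-0.4882 -0.2733 -0.6062] q [-0.4185  0.728   1.4242  0.7486  1.7532  2.2804]
mill s [226.6 145.8 198. ] [226. 146.  20.  12.  90.]
mill s [227.9 172.9 130.5] [228.  172.5  15.   10.   90. ]
mill t [173.9 162.6 503.5] [174.7 158.2  29.4  35.3  24.3]
mill t [155.6 178.1 118. ] [156. 177.  16.  10.  90.]
cap s [259.  143.5  29. ] [259.  143.5   3.   10.   90. ]
pale s [ 250.1  124.9 1307.5] [250.5 127.   32.   49.   90. ]
pale s [259.7 159.   72.5] [260.2 158.7   8.7  11.6  76. ]
pale s [234.4 150.3  25. ] [234.  150.5   4.9   6.4  45. ]
b cap [209.3 155.8  48. ] [209.5 155.5   7.    9.   90. ]
[[226.7945 172.2396]
 [224.9329 144.6889]] [[165.5628 157.1111]]
```

{"op": "carry_out", "data": {"linear": [[-0.008, 0.0327, -0.001], [-0.008, 0.0327, -0.001], [-0.008, 0.0327, -0.001], [-0.008, 0.0327, 0], [0, 0, 0], [0, 0, 0]], "angular": [[0.01, 0.1, -0.12], [0, 0, 0], [0, 0, 0], [0, 0, 0], [0, 0, 0], [0, 0, 0]], "hand": [0, 0, 0, 0, 0, 0]}}

```text
clock: 18.57
position: [0.6417, -0.0095, 0.2273]
ee_rot: [-0.304, 0.687, -0.527, -0.398]
contact_force: [-0.6, 0.1, -2.2]
width: 0.0446
gripper_force: 61.8
```

{"op": "carry_out", "data": {"linear": [[0, 0, -0.04], [0, 0, -0.04], [0, 0, -0.04], [0, 0, -0.03], [0, 0, -0.015], [0, 0, 0], [0, 0, 0]], "angular": [[0, 0, 0], [0, 0, 0], [0, 0, 0], [0, 0, 0], [0, 0, 0], [0, 0, 0], [0, 0, 0]], "hand": [0, 0, 0, 0, 0, 0, 0]}}

```text
clock: 19.15
position: [0.6423, -0.0116, 0.1441]
ee_rot: [-0.305, 0.686, -0.528, -0.398]
contact_force: [0.6, -0.4, -1.0]
width: 0.0444
gripper_force: 61.8
```

```bash
python3 - <<'E'
from k import *
r=np.radians
delta((.608,.118,.0555),r(-255),np.pi/2,r(30))
E
```

```text
lin [ 0.0009 -0.0002 -0.0223] ang [-0.0345 -0.0388  0.018 ] G now [0.6075 0.1184 0.0671] t 19.15 w 0.04440937272621625 61.83430688432054 [ 0.6137 -0.397  -0.951 ] q [-0.344   0.7911  1.5647  0.7943  1.5689  2.194 ]
```

{"op": "carry_out", "data": {"linear": [[0, 0, -0.006], [0, 0, -0.006], [0, 0, 0], [0, 0, 0]], "angular": [[-0.03, -0.04, 0.02], [0, 0, 0], [0, 0, 0], [0, 0, 0]], "hand": [0, 0, 0, 0]}}

```text
clock: 19.48
position: [0.6422, -0.0114, 0.1389]
ee_rot: [-0.304, 0.688, -0.527, -0.396]
contact_force: [-0.3, 0.5, -0.5]
width: 0.0446
gripper_force: 61.8
```

{"op": "carry_out", "data": {"linear": [[0, 0, -0.003], [0, 0, -0.003], [0, 0, 0]], "angular": [[0, 0, 0], [0, 0, 0], [0, 0, 0]], "hand": [0, 0, 0]}}

```text
clock: 19.73
position: [0.6421, -0.0114, 0.1353]
ee_rot: [-0.304, 0.687, -0.527, -0.396]
contact_force: [0.5, 0.8, -1.4]
width: 0.045
gripper_force: 61.8
```

{"op": "carry_out", "data": {"linear": [[0, 0, -0.003], [0, 0, 0]], "angular": [[0, 0, 0], [0, 0, 0]], "hand": [0, 0]}}

```text
clock: 19.9
position: [0.6422, -0.0115, 0.1346]
ee_rot: [-0.305, 0.687, -0.527, -0.397]
contact_force: [-0.4, -0.6, 3.4]
width: 0.045
gripper_force: 62.4
```

{"op": "carry_out", "data": {"linear": [[0, 0, 0], [0, 0, 0], [0, 0, 0], [0, 0, 0], [0, 0, 0], [0, 0, 0]], "angular": [[0, 0, 0], [0, 0, 0], [0, 0, 0], [0, 0, 0], [0, 0, 0], [0, 0, 0]], "hand": [0.6, 0.7, 0.8, 0.9, 1, 1]}}

```text
clock: 20.4
position: [0.6421, -0.0114, 0.1338]
ee_rot: [-0.304, 0.687, -0.527, -0.396]
contact_force: [0.5, -0.7, 0.3]
width: 0.0854
gripper_force: 0.0
```

{"op": "carry_out", "data": {"linear": [[0.004, -0.017, 0.01], [0.013, -0.05, 0.03], [0.018, -0.067, 0.04], [0.018, -0.067, 0.04], [0, -0.02, 0.07], [0, -0.02, 0.07], [0, -0.02, 0.07], [0, 0, 0]], "angular": [[0, 0, 0], [0, 0, 0], [0, 0, 0], [0, 0, 0], [0, 0, 0], [0, 0, 0], [0, 0, 0], [0, 0, 0]], "hand": [1, 1, 1, 1, 1, 1, 1, 1]}}

```text
clock: 21.07
position: [0.6693, -0.1446, 0.307]
ee_rot: [-0.307, 0.69, -0.526, -0.391]
contact_force: [0.6, 0.0, 1.0]
width: 0.0854
gripper_force: 0.0
```

{"op": "carry_out", "data": {"linear": [[-0.04, -0.07, 0.01], [-0.04, -0.07, 0.01], [-0.04, -0.07, 0.01], [-0.04, -0.07, 0.01], [-0.04, -0.07, 0.01], [-0.04, -0.07, 0.01], [0, 0, 0], [0, 0, 0]], "angular": [[0, 0, 0], [0, 0, 0], [0, 0, 0], [0, 0, 0], [0, 0, 0], [0, 0, 0], [0, 0, 0], [0, 0, 0]], "hand": [1, 1, 1, 1, 1, 1, 1, 1]}}

```text
clock: 21.73
position: [0.5473, -0.3546, 0.3292]
ee_rot: [-0.305, 0.687, -0.529, -0.395]
contact_force: [-0.1, 0.8, 0.3]
width: 0.0854
gripper_force: 0.0
```

```bash
python3 - <<'E'
from k import *
from m import *
st=manip.get_state();print(st["clock"],st["position"],st["contact_force"])
s=manip.get_image("scene")[:,:,::-1].copy();t=manip.get_image("top")[:,:,::-1].copy()
cv2.imwrite("pics/s10.png",s);cv2.imwrite("pics/t10.png",t)
Tt,Ts=T_cam("top"),T_cam("scene")
r1=lambda n,uv,T:(lambda o,d:(o,d[0]))(*rays(n,uv,T))
B={}
for n,im,f,roi in(("dark s",s,dark,(196,120,245,200)),("dark t",t,dark,(130,130,190,185)),("cap s",s,red,(225,130,270,195)),("cap t",t,red,(170,130,215,185))):
    for b in blobs(im,f,roi,2)[:4]:print(n,np.round(b[:3],1),np.round(np.r_[b[3][0],b[3][1],b[3][2]],1));B.setdefault(n,b[:2])
print("cap c",tri([r1("top",B["cap t"],Tt),r1("scene",B["cap s"],Ts)]),plane("top",B["cap t"],.1))
o=cv2.imread("pics/top.png");s1=cv2.imread("pics/scene1.png")
for n,(x0,y0,x1,y1) in dict(tin=(232,200,263,232),glass=(200,103,228,132),bowl=(103,208,149,252),b=(136,164,150,186)).items():
    print(n,"top diff",np.abs(o[y0:y1,x0:x1].astype(int)-t[y0:y1,x0:x1]).mean(), cv2.phaseCorrelate(np.float64(cv2.cvtColor(o[y0:y1,x0:x1],6)),np.float64(cv2.cvtColor(t[y0:y1,x0:x1],6))))
E
```

```text
21.7333 [ 0.5473 -0.3546  0.3292] [-0.1435  0.7666  0.3466]
dark s [226.5 146.2 188.5] [226. 146.  20.  12.  90.]
dark s [227.9 172.9 124. ] [228. 173.  14.  10.  90.]
dark s [209.3 155.8  48. ] [209.5 155.5   7.    9.   90. ]
dark t [173.3 163.9 493.5] [174.3 164.3  33.2  19.8  45. ]
dark t [150.4 176.1 262.5] [150.2 176.4  24.   14.8  36.9]Traceback (most recent call last):
  File "<stdin>", line 11, in <module>
KeyError: 'cap t'
```

```bash
python3 - <<'E'
from m import *
s=cv2.imread("pics/s10.png");t=cv2.imread("pics/t10.png");s1=cv2.imread("pics/scene1.png")
def proj(n,X):
    p=manip.camera_params(n);K=np.array([[p["fx"],0,p["cx"]],[0,p["fy"],p["cy"]],[0,0,1]]);return cv2.projectPoints(np.float64(X),cv2.Rodrigues(p["view"][:3,:3])[0],p["view"][:3,3],K,np.array([p["k1"],0,0,0.]))[0][:,0]
X=[(.608,.118,z) for z in(.01,.05,.09,.103)]
for n,im in(("scene",s),("top",t)):
    uv=proj(n,X);print(n,uv)
    h=cv2.cvtColor(im,cv2.COLOR_BGR2HSV)
    for u,v in np.round(uv).astype(int):print(h[v,u-4:u+5:4].tolist())
rf=lambda h:((h[...,0]<9)|(h[...,0]>168))&(h[...,1]>90)&(h[...,2]>30)
for n,im in(("s",s),("t",t)):
    for b in blobs(im,rf,(0,0,512,384),2,8)[:9]:print(n,np.round(b[:3],1))
E
```

```text
scene [[243.5096 178.8428]
 [243.1288 169.8702]
 [242.738  160.6439]
 [242.6087 157.5891]]
[[21, 74, 128], [21, 84, 115], [17, 96, 128]]
[[43, 94, 81], [40, 83, 113], [18, 77, 129]]
[[4, 196, 121], [5, 188, 134], [4, 201, 103]]
[[18, 113, 190], [34, 106, 144], [10, 134, 209]]
top [[200.9197 160.7728]
 [198.9848 157.7649]
 [196.9053 154.5327]
 [196.1957 153.4297]]
[[11, 118, 175], [9, 170, 96], [23, 59, 139]]
[[48, 138, 126], [18, 105, 160], [11, 130, 133]]
[[48, 108, 123], [44, 105, 129], [21, 110, 139]]
[[54, 131, 109], [31, 92, 128], [51, 131, 113]]
s [230.5 229.9 177. ]
s [ 55.2 317.9 172. ]
s [259.5 262.2  35.5]
s [485.3 244.4  35. ]
s [506.4 248.8  31.5]
s [243.4 163.   31. ]
s [112.  191.   23.5]
s [509.7 207.6  17.5]
t [ 76.7 287.6 598.5]
t [325.2 283.5  35.5]
```

The red cap is seen at (243,163) in the scene view, as predicted for the jar standing upright at its spot. A quick check of the bystanders, then I hand in.

```bash
python3 - <<'E'
from m import *
a=cv2.imread("pics/top.png",0).astype(np.float64);b=cv2.imread("pics/t10.png",0).astype(np.float64);ok=True
for n,(x0,y0,x1,y1) in dict(tin=(230,198,265,234),glass=(198,101,230,134),bowl=(101,206,151,254),b=(136,164,152,188)).items():
    d,_=cv2.phaseCorrelate(a[y0:y1,x0:x1],b[y0:y1,x0:x1],cv2.createHanningWindow((x1-x0,y1-y0),cv2.CV_64F));print(n,np.round(d,2));ok&=np.hypot(*d)<3
print(ok)
if ok:print(manip.sign_off())
E
```

```text
tin [-0.07  0.04]
glass [ 0.07 -0.12]
bowl [-0.02 -0.01]
b [-0.05  0.09]
True
the job is handed in; nothing more can be done
None
```

I stood the pepper mill and the red-capped jar upright on the tray and handed the job in at about 22 s; camera checks showed the black-capped jar, bowl, glass and tin had not moved, but no verdict came back.

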